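Fetch tape rolls from a bolted two-leaf cupboard

TASK

Fetch the tape for the dressing round: draw back the bolt on the small green-and-white cupboard, swing its right leaf open to about a right angle, then the left leaf that it overlaps, and lift every tape roll off its spindle on the back of the left leaf and lay it flat on the floor of the metal tray, side by side and not stacked. Then shut the left leaf, shut the right leaf over it, and push the bolt fully home. Leave the other things on the desk where they are.

Things in the scene. Friction and masses are not known exactly. Their poses are not given: they have to be found in the camera images.
- cupboard: Low white cupboard 170 deep x 316 wide x 110 high (mm), fixed to the desk, with two green leaves in front. Origin: middle of its front plane, at desk height. Axes: x points into the cupboard (away from the person in front), y along the front to the left as seen from the front, z up. The leaves are 12 thick, lie just in front of the front plane and reach from z 10 to z 108. Position and yaw vary.
- bolt (a joint): Slide of the bolt that lies along the front edge of the cupboard's roof, in m: 0 = fully home (its tip stands in front of a steel keeper on the right leaf, which then cannot open), 0.045 = fully drawn, towards the cupboard's +y (left); the leaf is free from about 0.030. It stays where it is left (about 1.5 N friction).
- bolt_knob (a point): Black upright knob of the bolt, 12 diameter, 36 tall (z 124 to 160); this point is at z 146 on its axis. Steel guides of the bolt below it reach up to z 129. x and y axes as the cupboard's.
- right_leaf (a joint): Right leaf, 120 wide, hinge angle in rad: 0 = shut, grows as it opens towards the robot, stop at 1.9. It stays where it is left, turns easily (0.04 N m). A 28 wide steel cover strip on its free edge lies over the front of the left leaf by 15, so the right leaf must open first and shut last. The bolt's keeper on its top edge reaches up to z 129.
- right_handle (a point): Grip point at z 88 on the right leaf's handle: an upright steel rod 10 in diameter, z 47 to 107, free at its top, its axis 35 in front of the leaf's front face and 85 from the hinge along the leaf; one stalk joins it to the leaf at z 57. Axes turn with the leaf: y along the leaf from hinge to free edge, x into the cupboard when shut.
- right_hinge (a point): Point on the right leaf's vertical hinge line, at z 88, in the leaf's back plane. Axes turn with the leaf.
- left_leaf (a joint): Left leaf, 180 wide, hinge angle in rad: 0 = shut, grows as it opens towards the robot, stop at 1.9; stays where it is left, turns easily. A rack on its back (board top at z 40) swings out with it and carries three upright spindles, 15 diameter, tops at z 92, 78 behind the leaf's back plane and 35, 93 and 151 from the hinge; the rolls' seats are at z 50, the leaf's top at z 108.
- left_handle (a point): Grip point at z 88 on the left leaf's handle, made as the right one, 135 from the hinge along the leaf. Axes turn with the leaf: y runs along the leaf from the free edge to the hinge, x into the cupboard when shut.
- left_hinge (a point): Point on the left leaf's vertical hinge line, at z 88, in the leaf's back plane. Axes turn with the leaf.
- tray_floor (a point): Shallow loose aluminium tray, 225 x 135 x 22 high, walls 4 thick, 0.7 kg. This point is the middle of its inner floor, 4 above the desk; x runs along the long side, z up.
- roll_1_centre (a point): Beige roll of medical tape, a ring 50 outer and 23 inner diameter, 25 high, about 50 g; this point is its centre, half-way up, z its axis. It starts on one of the rack's three spindles, underside at z 50. May be absent.
- roll_2_centre (a point): Tape roll like roll_1, on another spindle. May be absent.
- roll_3_centre (a point): Tape roll like roll_1, on another spindle. May be absent.
- temp_logger: Small cream-coloured temperature logger, 52 x 82 x 17, lying at the left. A bystander to be left alone; origin at the middle of its underside.
- dropper: Brown dropper bottle, 33 diameter, 102 tall, standing at the left of the cupboard. A bystander to be left alone; origin at the middle of its underside.
- rubber_stamp: Rubber stamp with brown handle, 23 x 46 x 70 tall, standing behind the tray. A bystander to be left alone; origin at the middle of its underside.
- marker_red: White marker with red cap, 16 x 130 x 17, lying near the front edge at the left. A bystander to be left alone; origin at the middle of its underside.

How it is judged (in metres and radians):
On the way, in this order (a step that is already met when the one before it is completed fails the run):
1. the bolt is drawn back (value of joint bolt above 0.035 m), for 0.2 s.
2. the right leaf is open (over 1.3 rad) while the left leaf is still shut (value of joint right_leaf above 1.3 rad and value of joint left_leaf below 0.15 rad), for 0.2 s.
3. the left leaf is open too (over 1.3 rad) (value of joint right_leaf above 1.2 rad and value of joint left_leaf above 1.3 rad), for 0.2 s.
4. every tape roll lies flat on the tray's floor, released (x of roll_1_centre in the frame of tray_floor between -0.092 and 0.092 m and y of roll_1_centre in the frame of tray_floor between -0.05 and 0.05 m and z of each of roll_1_centre, roll_2_centre, roll_3_centre in the frame of tray_floor below 0.02 m and (angle between roll_1_centre's own z axis and vertical below 0.2 rad or angle between roll_1_centre's own z axis and vertical above 2.94 rad) and contact force between the fingers and roll_1 below 0.1 N and x of roll_2_centre in the frame of tray_floor between -0.092 and 0.092 m and y of roll_2_centre in the frame of tray_floor between -0.05 and 0.05 m and (angle between roll_2_centre's own z axis and vertical below 0.2 rad or angle between roll_2_centre's own z axis and vertical above 2.94 rad) and contact force between the fingers and roll_2 below 0.1 N and x of roll_3_centre in the frame of tray_floor between -0.092 and 0.092 m and y of roll_3_centre in the frame of tray_floor between -0.05 and 0.05 m and (angle between roll_3_centre's own z axis and vertical below 0.2 rad or angle between roll_3_centre's own z axis and vertical above 2.94 rad) and contact force between the fingers and roll_3 below 0.1 N), for 0.3 s.
5. the left leaf is shut again (value of joint left_leaf below 0.06 rad), for 0.2 s.
6. the right leaf is shut over it (value of joint each of right_leaf, left_leaf below 0.06 rad), for 0.2 s.
At the end, for the whole second after the job is handed in: Every tape roll that is present lies flat (within 0.2 rad) on the floor of the tray, its centre within 92 mm along and 50 mm across the tray's middle and under 20 mm above its floor, released and at rest; both leaves are shut (under 0.06 rad) and the bolt is home (under 10 mm from its end) (all of step 4 and all of step 6 and value of joint bolt below 0.01 m and linear speed of each of roll_1, roll_2, roll_3 below 0.02 m/s); the robot touches nothing.
It fails at once if the temp logger is moved more than 40 mm (distance of temp_logger from where it was at the start of the episode above 0.04 m).
It fails at once if the dropper is moved more than 40 mm (distance of dropper from where it was at the start of the episode above 0.04 m).
It fails at once if the rubber stamp is moved more than 40 mm (distance of rubber_stamp from where it was at the start of the episode above 0.04 m).
It fails at once if the marker red is moved more than 40 mm (distance of marker_red from where it was at the start of the episode above 0.04 m).
Of roll_1, roll_2, roll_3 only 2 to 3 are there at a start; the rules pass over those that are not, and their reading is None.
At some moment in a run one of dressing_tray may be knocked a few centimetres aside while the robot is not near it.
Once in a run the grip may slacken for a moment while it holds something.
It also fails if it takes over 210 s, if anything falls off the work surface, if the arm or the gripper's body presses on something with over 40 N, if the wrist force passes 120 N, or if a joint passes its speed limit or range.

ROBOT

A 6-joint arm with a two-finger parallel gripper is mounted at the origin on a cart in front of the work surface, level with it; the furniture and walls round the work are solid. World frame = base frame: x ahead of the robot, y to its left, z up, the work surface at z = 0. Lengths are in mm, angles in rad, forces in N, time in s.
With the tool pointing down it reaches from about 350 to 875 mm from the base axis. Payload 4.2 kg.
Tool frame: the origin (TCP) lies at the very end of the fingers, on their centre line; the grasp point (between the pads) lies 19 mm behind it (arm.grasp_offset is the distance from the TCP to the grasp point, in mm); z points along the fingers, y is the direction in which the jaws open and shut (so a half turn about z gives the same grasp; the last joint's range is limited). The gripper opens to 85 mm and grips with 20 to 120 N. Pads are 22 mm wide; open, the fingers measure 114 mm over their backs; the gripper's body (76 mm by 85 mm) begins 54 mm behind the grasp point. The pads swing forward as they close: fully open they stand 13 mm farther back than shut.
Start: joints at [-0.999, 0.385, 0.008, 0, -1.194, -0.259], TCP at [192.343, -594.646, 231.312] pointing down, gripper open.
Joint ranges: [-3.14, 3.14], [-1.21, 2.06], [-1.07, 1.41], [-3.16, 2.05], [-2.99, -0.16], [-3.1, 3.1]. Speed limits (rad/s): [2.79, 2.79, 3.14, 3.14, 3.14, 3.14].

INTERFACE

Orientations are given as a unit quaternion [x, y, z, w].
In Python, from bench import arm gives the robot as it stands.
- The arm moves only by the tool arm_command, never from a script. Its argument "commands" is one flat list of numbers, 4 for each row, row after row: the shift along the tool's x, y, z in m, then the turn about the tool's z in degrees. In form: [tx, ty, tz, roll, tx, ty, tz, roll, ...]. A call has exactly 5 rows; each row shifts and turns the pose as measured when the row begins, along the tool's axes as they then stand; what a row does not reach is not made up. A row lasts 1/10 s, in which the tool goes at most 50 mm and 8.59 degrees, less where a joint would pass 70% of its speed; a pose out of reach is approached as far as the arm can. A call with a gripper value outside its range is refused whole. "jaw" is the opening, from 0 (shut) to 1 (fully open), set as the call begins (left out, the last holds). The fingers move at their own pace and stop on an object; the grip force is fixed at half the most. Time passes only in rows, so rows that do not move let the fingers close, or fill a call up. It gives the time, the measured TCP pose, the force and the opening at its end, in the units of the state.
- arm.read_state(): the state, without advancing time (a new reading comes with each control period).
- arm.get_image(name): name is "side" or "top" or "wrist"; returns the picture (420x560x3 uint8, red, green, blue); there is no depth.
- arm.camera_info(name): a dict with "camera_matrix" (3x3 intrinsics, pixels), "world_from_camera" (4x4, takes a point from camera to world coordinates). Camera axes: x right, y down, z forward; pixel columns grow to the right and rows downward; lengths in mm; the calibration is good to about 2 mm. A picture is of the moment at which its call begins: read the wrist's pose just before it. camera_info takes no time and is no camera call; for the wrist camera it gives the pose at the moment of the call.
- arm.job_done(): hands the job in, once; it reports no verdict.
Trained networks look in the newest picture that a camera, given by its name, has taken for a name from the list of things; names that differ only in an ending like _2 or _b are one class to them, and where a whole thing is asked for, a point or a joint stands for the part that bears it (a point fixed in the world has none). Each returns a list of dicts, best first, with "confidence" (0 to 1); they miss things now and then, are a little off and sometimes report something else, mostly with a low value. They report only what shows in the picture. A call takes as long as a camera call.
- arm.regions_of(camera, target): "mask" (420x560 bool, what is visible of it).
- arm.place_of(camera, target): "centre" ([x, y, z] in mm, in the coordinates of the camera as it stood for that picture, good to about 4 mm: a listed point, or the origin of a listed thing).
The state is a dict: "clock": time; "joints": joint angles; "joint_vel": joint speeds; "joint_efforts": joint torques, N m; "position": TCP position; "ee_rot": TCP orientation; "contact_force": force on the tool from outside, world axes, zero at the start; "wrist_torque": the same for the moment, N m; "gripper_width": finger opening in mm.
Only numpy, scipy, OpenCV 4.12 (cv2) and the standard library are available. Lean on these libraries where they do the work, as an engineer would, in place of code of your own. Each camera call takes 0.05 s, during which the arm holds its last target.

## Working session

There is one attempt and no reset: what is moved stays moved. The work goes in short steps, Python scripts to look and compute and a tool call to move; the robot and the scene stay as the last step left them, time stands still between calls to the robot, and variables do not carry over. Pictures are saved under pics/ and viewed, and the job is handed in when it is done.

Besides the shell and the picture viewer there is one more tool, called after "Call:" in YAML: its name, and indented under it one key for each argument. arm_command: Moves the arm, as the interface text tells. Its arguments: {"type":"object","properties":{"commands":{"type":"array"},"jaw":{"type":"number"}},"required":["commands"]}

```bash
ls; mkdir -p pics
cat > h.py <<'E'
import numpy as np, cv2
from bench import arm
from scipy.spatial.transform import Rotation as R
def snap(cam,fn):
    im=arm.get_image(cam); cv2.imwrite('pics/'+fn,cv2.cvtColor(im,cv2.COLOR_RGB2BGR)); return im
def place(cam,t,T=None):
    T=np.array(arm.camera_info(cam)['world_from_camera']) if T is None else T
    return [(round(d['confidence'],2),np.round((T@np.r_[d['centre'],1])[:3],1)) for d in arm.place_of(cam,t)]
def st():
    s=arm.read_state(); print('t',s['clock'],'p',np.round(s['position'],1),'q',np.round(s['ee_rot'],3),'F',np.round(s['contact_force'],1),'w',s['gripper_width']); print('j',np.round(s['joints'],3)); return s
E
python3 - <<'E'
from h import *
s=st(); print(R.from_quat(s['ee_rot']).as_matrix().round(3))
for c in ['side','top','wrist']:
    snap(c,c+'0.png'); i=arm.camera_info(c); print(c,np.round(i['camera_matrix'],1).tolist(),np.round(i['world_from_camera'],3).tolist())
st()
for c in ['top','side']:
  for t in ['cupboard','bolt_knob','right_handle','right_hinge','left_handle','left_hinge','tray_floor','temp_logger','dropper','rubber_stamp','marker_red','roll_1_centre']:
    print(c,t,place(c,t)[:3])
st()
E
```

```text
pics
t 0.0 p [ 192.2 -594.1  230.2] q [-0.156  0.988  0.001 -0.   ] F [ 0.1 -0.1 -0.2] w 85.2765001275466
j [-0.999  0.386  0.007 -0.    -1.194 -0.259]
[[-0.952 -0.308 -0.001]
 [-0.308  0.952  0.002]
 [ 0.     0.002 -1.   ]]
side [[545.4, 0.0, 275.9], [0.0, 545.4, 209.3], [0.0, 0.0, 1.0]] [[-0.464, -0.719, 0.517, -108.821], [-0.886, 0.387, -0.257, 437.608], [-0.015, -0.577, -0.816, 1144.799], [0.0, 0.0, 0.0, 1.0]]
top [[436.8, 0.0, 278.5], [0.0, 436.8, 212.6], [0.0, 0.0, 1.0]] [[-0.017, -0.986, 0.165, 363.231], [-1.0, 0.017, -0.0, 127.345], [-0.003, -0.165, -0.986, 1386.459], [0.0, 0.0, 0.0, 1.0]]
wrist [[361.5, 0.0, 277.9], [0.0, 361.5, 203.9], [0.0, 0.0, 1.0]] [[-0.308, 0.907, 0.287, 117.771], [0.951, 0.293, 0.095, -618.337], [0.002, 0.302, -0.953, 372.663], [0.0, 0.0, 0.0, 1.0]]
t 0.15 p [ 192.2 -594.3  230.5] q [-0.156  0.988  0.001 -0.   ] F [ 0.4 -0.5  0.7] w 85.24820284097746
j [-0.999  0.385  0.007 -0.    -1.194 -0.259]
top cupboard [(0.86, array([6.300e+02, 1.199e+02, 1.000e-01]))]
top bolt_knob [(0.61, array([633. , 206.9, 152.9]))]
top right_handle [(0.66, array([589.9,  5
[... 968 characters left out ...]
94, array([580.9, 133.4,  85.8])), (0.24, array([628.6, 121.6,   3.6]))]
side left_hinge [(0.71, array([618.6, 265. ,  86.2])), (0.64, array([5.102e+02, 4.836e+02, 1.000e-01])), (0.2, array([628. , 122.6,   3.3]))]
side tray_floor [(0.82, array([ 555.4, -235.4,    2.1]))]
side temp_logger [(0.9, array([511. , 482.5,   0.9])), (0.38, array([582.8, 132.6,  87.4]))]
side dropper [(0.55, array([675.2, 446.6,   2. ]))]
side rubber_stamp [(0.63, array([749. , -89.5,   2.7]))]
side marker_red [(0.91, array([378.6, 378.9,  -0.5]))]
side roll_1_centre []
t 1.35 p [ 192.3 -594.7  231.3] q [-0.156  0.988 -0.    -0.   ] F [ 0.3 -0.6 -0.2] w 85.90876953789589
j [-0.999  0.385  0.008  0.    -1.194 -0.259]
```

View pics/top0.png

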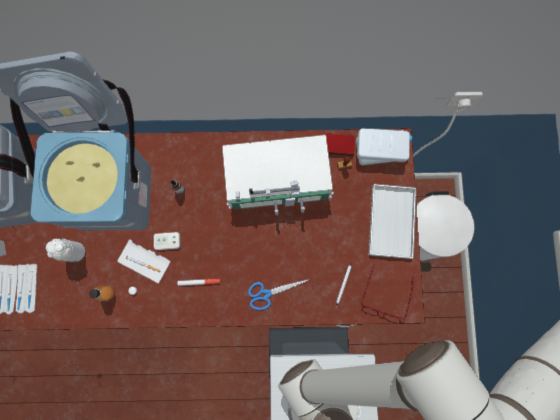

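View pics/side0.png

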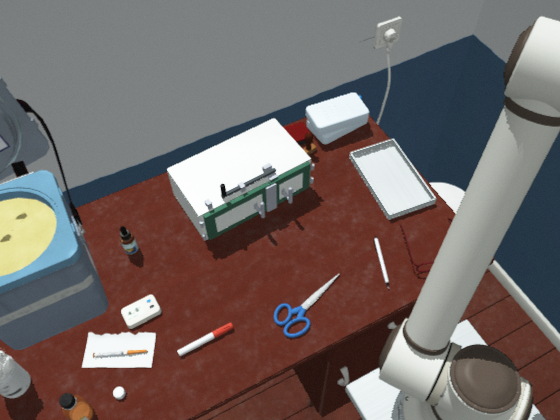

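The top view shows the cupboard at (278,170) with bolt knob at about (251,190), handles at (277,210) and (302,205), and the tray at (393,222). The logger, dropper, stamp and marker are all clear of the work area. Both cameras and the hinge spacing (~301 mm) agree on a cupboard yaw of about 5°.

```bash
cat >> h.py <<'E'
def head():
    s=arm.read_state(); M=R.from_quat(s['ee_rot']).as_matrix(); return np.array(s['position']),np.degrees(np.arctan2(M[1,1],M[0,1])),M
def plan(target,hd=None,calls=1,rows=None,frm=None,maxr=5*1000):
    """target world TCP mm, hd heading (deg) of tool y; prints rows"""
    p,h,_=head() if frm is None else (np.array(frm[:3]),frm[3],None)
    hd=h if hd is None else hd
    dh=(hd-h+180)%360-180
    n=rows or 5*calls
    d=(np.array(target)-p)/n
    L=[]
    for k in range(n):
        a=np.radians(h+dh*k/n)
        y=np.array([np.cos(a),np.sin(a)]); x=np.array([-np.sin(a)*1,np.cos(a)*1])  # x = heading+90
        tx=d[:2]@x; ty=d[:2]@y
        L.append([round(tx/1000,4),round(ty/1000,4),round(-d[2]/1000,4),round(-dh/n,2)])
    print('dist/row',np.linalg.norm(d).round(1),'from',p.round(1),round(h,1))
    for k in range(0,n,5): print(sum(L[k:k+5],[]))
C0=np.array([630.,120.,0.]); CY=np.radians(5.0)
def cw(x,y,z): return np.array([C0[0]+x*np.cos(CY)-y*np.sin(CY),C0[1]+x*np.sin(CY)+y*np.cos(CY),z])
E
python3 - <<'E'
from h import *
plan([560,190,240],95,calls=4)
E
```

```text
dist/row 43.3 from [ 192.3 -594.7  231.3] 107.9
[np.float64(-0.0296), np.float64(0.0317), np.float64(-0.0004), np.float64(0.65), np.float64(-0.0292), np.float64(0.032), np.float64(-0.0004), np.float64(0.65), np.float64(-0.0288), np.float64(0.0323), np.float64(-0.0004), np.float64(0.65), np.float64(-0.0285), np.float64(0.0327), np.float64(-0.0004), np.float64(0.65), np.float64(-0.0281), np.float64(0.033), np.float64(-0.0004), np.float64(0.65)]
[np.float64(-0.0277), np.float64(0.0333), np.float64(-0.0004), np.float64(0.65), np.float64(-0.0274), np.float64(0.0336), np.float64(-0.0004), np.float64(0.65), np.float64(-0.027), np.float64(0.0339), np.float64(-0.0004), np.float64(0.65), np.float64(-0.0266), np.float64(0.0342), np.float64(-0.0004), np.float64(0.65), np.float64(-0.0262), np.float64(0.0345), np.float64(-0.0004), np.float64(0.65)]
[np.float64(-0.0258), np.float64(0.0348), np.float64(-0.0004), np.float64(0.65), np.float64(-0.0254), np.float64(0.0351), np.float64(-0.0004), np.float64(0.65), np.float64(-0.025), np.float64(0.0354), np.float64(-0.0004), np.float64(0.65), np.float64(-0.0246), np.float64(0.0357), np.float64(-0.0004), np.float64(0.65), np.float64(-0.0242), np.float64(0.0359), np.float64(-0.0004), np.float64(0.65)]
[np.float64(-0.0238), np.float64(0.0362), np.float64(-0.0004), np.float64(0.65), np.float64(-0.0234), np.float64(0.0365), np.float64(-0.0004), np.float64(0.65), np.float64(-0.023), np.float64(0.0367), np.float64(-0.0004), np.float64(0.65), np.float64(-0.0226), np.float64(0.037), np.float64(-0.0004), np.float64(0.65), np.float64(-0.0222), np.float64(0.0372), np.float64(-0.0004), np.float64(0.65)]
```

Call:
arm_command:
  commands: [-0.03, 0.032, -0.004, 0.7, -0.03, 0.032, -0.004, 0.7, -0.03, 0.032, -0.004, 0.7, -0.029, 0.033, -0.004, 0.7, -0.028, 0.033, -0.004, 0.7]
  jaw: 0.6

```text
clock: 1.85
position: [288.4, -395.7, 249.1]
ee_rot: [-0.12, 0.993, 0.001, -0.001]
contact_force: [1.4, 0.8, 0.1]
gripper_width: 51.3
```

Call:
arm_command:
  commands: [-0.028, 0.033, 0, 0.7, -0.027, 0.034, 0, 0.7, -0.027, 0.034, 0, 0.7, -0.027, 0.034, 0, 0.7, -0.026, 0.034, 0, 0.7]

```text
clock: 2.35
position: [387.1, -194.0, 251.7]
ee_rot: [-0.088, 0.996, -0.001, 0.002]
contact_force: [1.1, -0.3, -0.1]
gripper_width: 51.1
```

Call:
arm_command:
  commands: [-0.026, 0.035, 0, 0.6, -0.025, 0.035, 0, 0.6, -0.025, 0.035, 0, 0.6, -0.025, 0.036, 0, 0.6, -0.024, 0.036, 0, 0.6]

```text
clock: 2.85
position: [485.8, 9.4, 254.6]
ee_rot: [-0.061, 0.998, -0.001, 0.005]
contact_force: [0.6, 0.5, 0.6]
gripper_width: 51.1
```

```bash
sed -i 's/L.append(\[round.*/L.append([float(v) for v in (round(tx\/1000,4),round(ty\/1000,4),round(-d[2]\/1000,4),round(-dh\/n,1))])/' h.py
python3 - <<'E'
from h import *
st(); print(head()[1]); plan([560,190,240],95,calls=1)
E
```

```text
t 2.85 p [485.8   9.4 254.6] q [-0.061  0.998 -0.001  0.005] F [0.6 0.5 0.6] w 51.096113549305834
j [ 0.357  0.123 -0.291  0.005 -1.147 -1.807]
97.04360549016324
dist/row 39.2 from [485.8   9.4 254.6] 97.0
[-0.0192, 0.034, 0.0029, 0.4, -0.0189, 0.0342, 0.0029, 0.4, -0.0187, 0.0343, 0.0029, 0.4, -0.0184, 0.0344, 0.0029, 0.4, -0.0182, 0.0346, 0.0029, 0.4]
```

Call:
arm_command:
  commands: [-0.019, 0.034, 0.003, 0.4, -0.019, 0.034, 0.003, 0.4, -0.019, 0.034, 0.003, 0.4, -0.018, 0.034, 0.003, 0.4, -0.018, 0.034, 0.003, 0.4]

```text
clock: 3.35
position: [562.6, 197.8, 241.7]
ee_rot: [-0.045, 0.999, -0.0, 0.007]
contact_force: [0.3, -0.1, 0.8]
gripper_width: 51.3
```

Run:
```python
from h import *
st(); snap('wrist','w1.png')
T=np.array(arm.camera_info('wrist')['world_from_camera'])
for t in ['bolt_knob','cupboard','left_handle','right_handle','left_hinge','right_hinge']: print(t,place('wrist',t,T)[:2])
```

```text
t 3.35 p [562.6 197.8 241.7] q [-0.045  0.999 -0.     0.007] F [ 0.3 -0.1  0.8] w 51.26601086761531
j [ 0.614  0.322 -0.063  0.009 -1.174 -2.098]
bolt_knob [(0.95, array([636.8, 209.9, 142.4]))]
cupboard [(0.88, array([632.2, 124.5,  -3.5])), (0.16, array([636.6, 210.9, 142.8]))]
left_handle [(0.71, array([586.1, 136.5,  91.9]))]
right_handle [(0.74, array([593.6,  54.2,  85.9])), (0.55, array([507.6, 487.6,  -3.2]))]
left_hinge []
right_hinge [(0.68, array([595.4,  55.8,  86.4])), (0.6, array([648.5, -22.7,  85.5]))]
```

View pics/w1.png

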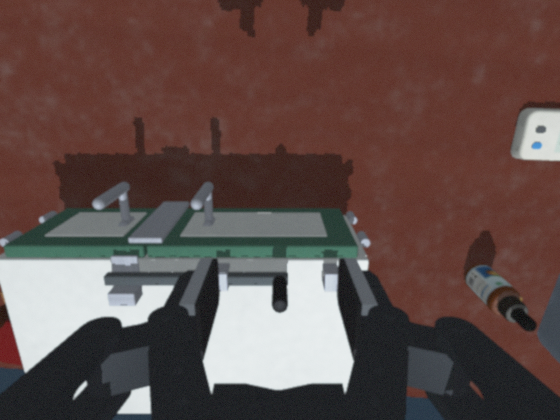

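The wrist view shows the knob between the open fingers at (280,292), with the guides and keeper below it. Next I grip the knob.

Run:
```python
from h import *
plan([635.5,208.5,180],95,calls=1)
plan([635.5,208.5,134],95,calls=1,frm=[635.5,208.5,180,95])
```

```text
dist/row 19.4 from [561.9 195.1 242. ] 95.1
[-0.0149, 0.0014, 0.0124, 0.0, -0.0149, 0.0014, 0.0124, 0.0, -0.0149, 0.0014, 0.0124, 0.0, -0.0149, 0.0014, 0.0124, 0.0, -0.0149, 0.0014, 0.0124, 0.0]
dist/row 9.2 from [635.5 208.5 180. ] 95
[0.0, 0.0, 0.0092, 0.0, 0.0, 0.0, 0.0092, 0.0, 0.0, 0.0, 0.0092, 0.0, 0.0, 0.0, 0.0092, 0.0, 0.0, 0.0, 0.0092, 0.0]
```

Call:
arm_command:
  commands: [-0.018, 0.0015, 0.012, 0, -0.018, 0.0015, 0.012, 0, -0.018, 0.0015, 0.012, 0, -0.018, 0.0015, 0.012, 0, -0.003, 0.001, 0.012, 0]

```text
clock: 4.2
position: [639.4, 203.5, 188.7]
ee_rot: [-0.041, 0.999, 0.002, 0.012]
contact_force: [0.4, -0.8, 0.9]
gripper_width: 51.4
```

Run:
```python
from h import *
plan([635.5,208.5,134],95,calls=1)
```

```text
dist/row 11.0 from [639.4 203.5 188.7] 94.7
[0.0007, 0.0011, 0.0109, -0.1, 0.0007, 0.0011, 0.0109, -0.1, 0.0007, 0.0011, 0.0109, -0.1, 0.0007, 0.0011, 0.0109, -0.1, 0.0007, 0.0011, 0.0109, -0.1]
```

Call:
arm_command:
  commands: [0.0007, 0.001, 0.012, 0, 0.0007, 0.001, 0.012, 0, 0.0007, 0.001, 0.012, 0, 0.0007, 0.001, 0.012, 0, 0.0007, 0.001, 0.003, 0]

```text
clock: 4.7
position: [633.5, 206.0, 133.5]
ee_rot: [-0.04, 0.999, 0.002, 0.011]
contact_force: [0.5, 0.5, -0.1]
gripper_width: 51.6
```

Run:
```python
from h import *
snap('wrist','w2.png');st();plan([635.5,208.5,134],95,calls=1)
```

```text
t 4.75 p [633.6 206.2 133.7] q [-0.04   0.999  0.002  0.011] F [ 0.3  0.7 -0.2] w 51.18066875344838
j [ 0.56   0.519 -0.032  0.009 -0.999 -2.055]
dist/row 0.6 from [633.6 206.2 133.7] 94.6
[-0.0004, 0.0004, -0.0001, -0.1, -0.0004, 0.0004, -0.0001, -0.1, -0.0004, 0.0004, -0.0001, -0.1, -0.0004, 0.0004, -0.0001, -0.1, -0.0004, 0.0004, -0.0001, -0.1]
```

View pics/w2.png

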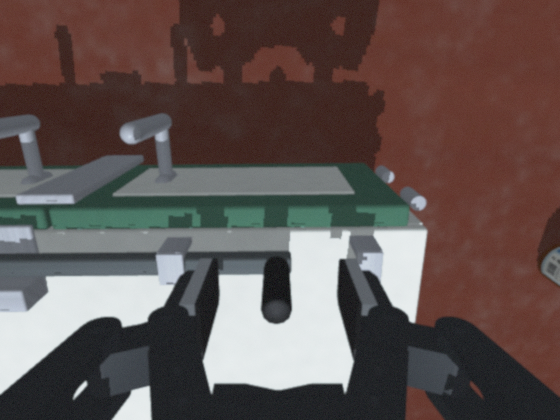

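The knob stands midway between the pads at (277,290). Closing, then drawing the bolt.

Call:
arm_command:
  commands: [0, 0, 0, 0, 0, 0, 0, 0, 0, 0, 0, 0, 0, 0, 0, 0, 0, 0, 0, 0]
  jaw: 0

```text
clock: 5.25
position: [634.0, 206.8, 135.1]
ee_rot: [-0.041, 0.999, 0.002, 0.012]
contact_force: [0.6, 0.3, -1.9]
gripper_width: 9.8
```

Call:
arm_command:
  commands: [0, 0.006, 0, 0, 0, 0.012, 0, 0, 0, 0.012, 0, 0, 0, 0.012, 0, 0, 0, 0.01, 0, 0]

```text
clock: 5.75
position: [629.4, 251.2, 134.4]
ee_rot: [-0.04, 0.999, -0.008, 0.008]
contact_force: [16.9, -48.1, -4.5]
gripper_width: 9.7
```

Call:
arm_command:
  commands: [0, -0.001, 0, 0, 0, 0, 0, 0, 0, 0, 0, 0, 0, 0, 0, 0, 0, 0, 0, 0]
  jaw: 0.4

```text
clock: 6.25
position: [630.4, 253.4, 135.1]
ee_rot: [-0.041, 0.999, -0.008, 0.009]
contact_force: [-0.5, 0.3, 0.6]
gripper_width: 34.1
```

Call:
arm_command:
  commands: [0, 0, -0.015, 0, 0, 0, -0.015, 0, 0, 0, -0.015, 0, 0, 0, -0.015, 0, 0, 0, -0.015, 0]

```text
clock: 6.75
position: [626.9, 258.0, 210.6]
ee_rot: [-0.043, 0.999, -0.007, 0.008]
contact_force: [-0.2, 0.4, -0.0]
gripper_width: 33.6
```

Run:
```python
from h import *
st();snap('side','s2.png')
print(place('top','bolt_knob'),place('side','bolt_knob'))
snap('top','t2.png'); print(place('top','bolt_knob'))
print(cw(-47,-65,88))
plan([589,53.5,190],95,calls=1)
```

```text
t 6.75 p [626.9 258.  210.6] q [-0.043  0.999 -0.007  0.008] F [-0.2  0.4 -0. ] w 33.63073346616948
j [ 0.638  0.484  0.106  0.022 -1.189 -2.132]
[(0.61, array([633. , 206.9, 152.9]))] [(0.69, array([632.5, 252.2, 149.2]))]
[(0.48, array([629.2, 249.7, 150.2]))]
[588.84397247  51.15102471  88.        ]
dist/row 41.6 from [626.5 257.4 208.9] 94.8
[0.0109, -0.04, 0.0038, -0.0, 0.0109, -0.04, 0.0038, -0.0, 0.011, -0.04, 0.0038, -0.0, 0.011, -0.04, 0.0038, -0.0, 0.011, -0.04, 0.0038, -0.0]
```

Bolt drawn: the side camera puts the knob at y 252, and it started at 207. Now to the right handle.

Call:
arm_command:
  commands: [0.011, -0.04, 0.003, 0, 0.011, -0.04, 0.003, 0, 0.011, -0.04, 0.003, 0, 0.011, -0.04, 0.003, 0, 0.011, -0.04, 0.003, 0]
  jaw: 0.6

```text
clock: 7.5
position: [585.9, 51.8, 188.4]
ee_rot: [-0.047, 0.999, -0.009, 0.002]
contact_force: [1.4, -0.1, 0.7]
gripper_width: 51.1
```

Run:
```python
from h import *
st();snap('wrist','w3.png')
T=np.array(arm.camera_info('wrist')['world_from_camera'])
for t in ['left_handle','right_handle','right_hinge']: print(t,place('wrist',t,T)[:2])
plan([589,54,70],95,calls=2)
```

```text
t 7.5 p [585.9  51.8 188.4] q [-0.047  0.999 -0.009  0.002] F [ 1.4 -0.1  0.7] w 51.07410408326979
j [ 0.373  0.354 -0.159  0.021 -1.059 -1.861]
left_handle [(0.83, array([580.7, 127.5,  90.9]))]
right_handle [(0.75, array([588.2,  46.6,  91.3]))]
right_hinge [(0.75, array([578.6, 130.1,  90.4])), (0.56, array([637.7, -33.1,  84.7]))]
dist/row 11.9 from [586.6  52.3 189. ] 95.2
[-0.0003, 0.0001, 0.0119, 0.0, -0.0003, 0.0001, 0.0119, 0.0, -0.0003, 0.0001, 0.0119, 0.0, -0.0003, 0.0001, 0.0119, 0.0, -0.0003, 0.0001, 0.0119, 0.0]
[-0.0003, 0.0001, 0.0119, 0.0, -0.0003, 0.0001, 0.0119, 0.0, -0.0003, 0.0001, 0.0119, 0.0, -0.0003, 0.0001, 0.0119, 0.0, -0.0003, 0.0001, 0.0119, 0.0]
```

View pics/w3.png

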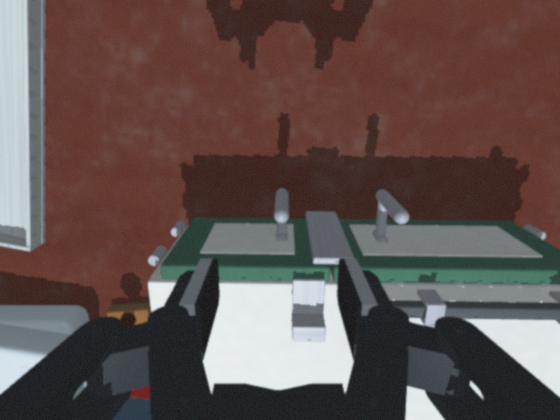

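The handle rod is at (282,205), laterally in line with the tool. Descending.

Call:
arm_command:
  commands: [-0.0004, 0, 0.014, 0, -0.0004, 0, 0.014, 0, -0.0004, 0, 0.014, 0, -0.0004, 0, 0.014, 0, -0.0004, 0, 0.014, 0]

```text
clock: 8.2
position: [592.3, 57.6, 117.0]
ee_rot: [-0.049, 0.999, -0.008, 0.005]
contact_force: [0.9, 0.8, -0.1]
gripper_width: 50.8
```

Run:
```python
from h import *
st();snap('wrist','w4.png')
plan([588.5,52.5,70],95,calls=1)
```

```text
t 8.2 p [592.3  57.6 117. ] q [-0.049  0.999 -0.008  0.005] F [ 0.9  0.8 -0.1] w 50.76320851391971
j [ 0.378  0.433 -0.236  0.024 -0.897 -1.866]
dist/row 8.9 from [590.6  57.4 114.2] 95.6
[0.0005, -0.0009, 0.0088, 0.1, 0.0005, -0.0009, 0.0088, 0.1, 0.0005, -0.0009, 0.0088, 0.1, 0.0005, -0.0009, 0.0088, 0.1, 0.0005, -0.0009, 0.0088, 0.1]
```

View pics/w4.png

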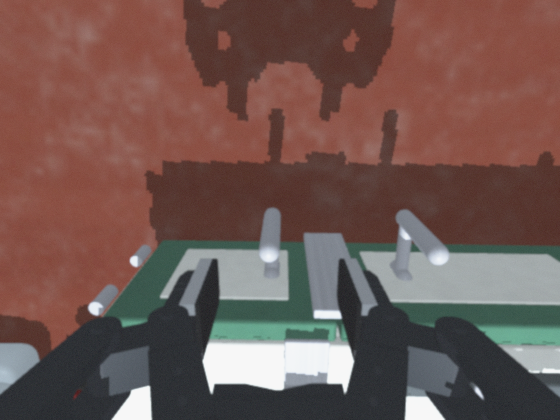

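Call:
arm_command:
  commands: [0.0006, -0.001, 0.01, 0, 0.0006, -0.001, 0.01, 0, 0.0006, -0.001, 0.01, 0, 0.0006, -0.001, 0.01, 0, 0.0006, -0.001, 0.005, 0]

```text
clock: 8.75
position: [589.3, 53.8, 65.8]
ee_rot: [-0.051, 0.999, -0.008, 0.003]
contact_force: [-0.5, -1.0, 0.4]
gripper_width: 51.4
```

Run:
```python
from h import *
st();snap('wrist','w5.png')
plan([588.5,52.5,70],95,calls=1)
```

```text
t 8.75 p [589.3  53.8  65.8] q [-0.051  0.999 -0.008  0.003] F [-0.5 -1.   0.4] w 51.42869724942889
j [ 0.374  0.492 -0.293  0.025 -0.786 -1.861]
dist/row 1.0 from [588.8  53.6  65.2] 95.8
[0.0001, -0.0002, -0.001, 0.2, 0.0001, -0.0002, -0.001, 0.2, 0.0001, -0.0002, -0.001, 0.2, 0.0001, -0.0002, -0.001, 0.2, 0.0001, -0.0002, -0.001, 0.2]
```

View pics/w5.png

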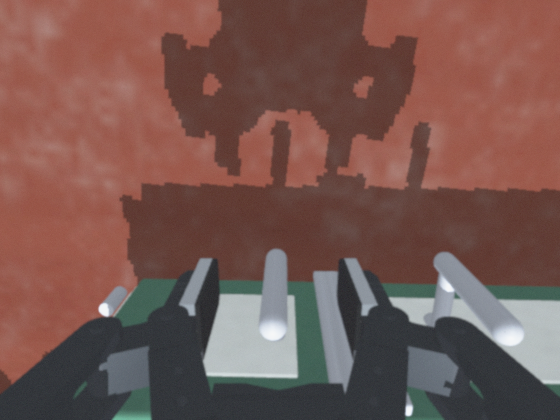

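The rod is between the pads, centred at (274,300). Closing.

Call:
arm_command:
  commands: [0, 0, -0.001, 0, 0, 0, -0.001, 0, 0, 0, -0.001, 0, 0, 0, -0.001, 0, 0, 0, 0, 0]
  jaw: 0

```text
clock: 9.3
position: [588.8, 52.1, 68.6]
ee_rot: [-0.049, 0.999, -0.008, 0.002]
contact_force: [0.5, -0.2, -0.8]
gripper_width: 8.0
```

```bash
cat >> h.py <<'E'
def arc(hinge,dth,n,sign):
    """rotate pose about hinge by dth (deg, sign +1 ccw) each row; print tool rows and end pos"""
    p,h,_=head(); p=p.copy(); L=[]
    for k in range(n):
        a=np.radians(sign*dth); r=p[:2]-hinge
        q=hinge+np.array([r[0]*np.cos(a)-r[1]*np.sin(a),r[0]*np.sin(a)+r[1]*np.cos(a)])
        d=q-p[:2]; t=np.radians(h); y=np.array([np.cos(t),np.sin(t)]); x=np.array([-np.sin(t),np.cos(t)])
        L+= [round(float(d@x)/1000,4),round(float(d@y)/1000,4),0.0,-sign*dth]; p[:2]=q; h+=sign*dth
    print('r',np.linalg.norm(r),'end',p.round(1),h); print(L)
E
python3 - <<'E'
from h import *
st(); arc(np.array([644.5,-31]),6,5,1)
E
```

```text
t 9.3 p [588.8  52.1  68.6] q [-0.049  0.999 -0.008  0.002] F [ 0.5 -0.2 -0.8] w 7.964797167757202
j [ 0.371  0.488 -0.291  0.024 -0.793 -1.86 ]
r 99.99623666081898 end [554.7  13.1  68.6] 125.6494302498505
[0.009, -0.0054, 0.0, -6, 0.009, -0.0054, 0.0, -6, 0.009, -0.0054, 0.0, -6, 0.009, -0.0054, 0.0, -6, 0.009, -0.0054, 0.0, -6]
```

Call:
arm_command:
  commands: [0.0088, -0.005, 0, -6, 0.0088, -0.005, 0, -6, 0.0088, -0.005, 0, -6, 0.0088, -0.005, 0, -6, 0.0088, -0.005, 0, -6]

```text
clock: 9.8
position: [556.7, 15.1, 68.7]
ee_rot: [-0.314, 0.949, -0.008, 0.003]
contact_force: [4.5, -2.1, -7.0]
gripper_width: 8.9
```

Run:
```python
from h import *
st(); arc(np.array([644.5,-31]),6,5,1)
```

```text
t 9.8 p [556.7  15.1  68.7] q [-0.314  0.949 -0.008  0.003] F [ 4.5 -2.1 -7. ] w 8.878783280037085
j [ 0.327  0.438 -0.382  0.024 -0.744 -1.276]
r 99.16757469328023 end [545.4 -35.   68.7] 156.6471241994568
[0.0091, -0.005, 0.0, -6, 0.0091, -0.005, 0.0, -6, 0.0091, -0.005, 0.0, -6, 0.0091, -0.005, 0.0, -6, 0.0091, -0.005, 0.0, -6]
```

Call:
arm_command:
  commands: [0.0089, -0.005, 0, -6, 0.0089, -0.005, 0, -6, 0.0089, -0.005, 0, -6, 0.0089, -0.005, 0, -6, 0.0089, -0.005, 0, -6]

```text
clock: 10.3
position: [546.9, -35.3, 68.7]
ee_rot: [-0.556, 0.831, -0.008, 0.003]
contact_force: [3.7, -0.5, -7.1]
gripper_width: 8.4
```

Call:
arm_command:
  commands: [0.0089, -0.005, 0, -6, 0.0089, -0.005, 0, -6, 0.0089, -0.005, 0, -6, 0.0089, -0.005, 0, -6, 0.006, -0.0035, 0, -4]

```text
clock: 10.8
position: [562.4, -81.1, 68.7]
ee_rot: [0.746, -0.666, 0.008, -0.002]
contact_force: [2.9, 0.6, -3.7]
gripper_width: 8.3
```

Call:
arm_command:
  commands: [0, 0, 0, 0, 0, 0, 0, 0, 0, 0, 0, 0, 0, 0, 0, 0, 0, 0, 0, 0]
  jaw: 0.6

```text
clock: 11.3
position: [563.8, -80.5, 71.3]
ee_rot: [0.745, -0.667, 0.009, -0.003]
contact_force: [-0.4, 0.0, -1.1]
gripper_width: 51.6
```

Run:
```python
from h import *
st(); snap('top','t3.png');snap('side','s3.png')
print(place('side','right_handle'),place('side','left_handle'),place('top','right_handle'))
```

```text
t 11.3 p [563.8 -80.5  71.3] q [ 0.745 -0.667  0.009 -0.003] F [-0.4  0.  -1.1] w 51.59676606054382
j [ 0.148  0.449 -0.351  0.016 -0.755 -0.049]
[(0.9, array([560. , -76.6,  86.8]))] [(0.65, array([579.9, 131. ,  87.6]))] [(0.74, array([579.7, 137.3,  90.5])), (0.69, array([564.3, -76. ,  93.1]))]
```

View pics/s3.png

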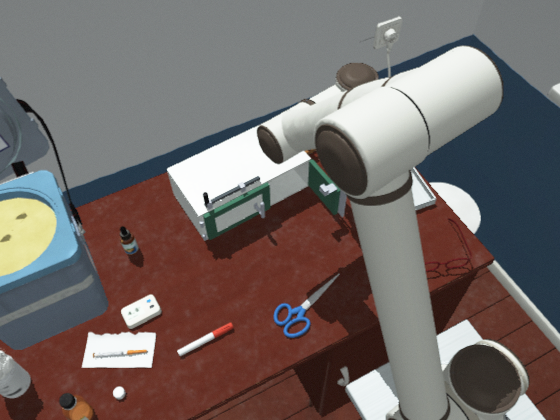

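The side view shows the right leaf standing open at (325,188), roughly 1.53 rad, with the left leaf still shut. Next is the left handle, with a half-turned tool (heading 275°) so joint 6 stays in range.

Call:
arm_command:
  commands: [0, 0, -0.022, 0, 0, 0, -0.022, 0, 0, 0, -0.022, 0, 0, 0, -0.022, 0, 0, 0, -0.022, 0]

```text
clock: 12.05
position: [558.8, -80.0, 180.1]
ee_rot: [0.745, -0.667, 0.005, 0.001]
contact_force: [0.5, 0.6, 0.0]
gripper_width: 51.1
```

Run:
```python
from h import *
st(); plan([581,132.5,180],275,calls=3)
```

```text
t 12.05 p [558.8 -80.  180.1] q [ 0.745 -0.667  0.005  0.001] F [0.5 0.6 0. ] w 51.08428299889037
j [ 0.15   0.322 -0.228  0.012 -1.017 -0.047]
dist/row 14.2 from [558.8 -80.  180.1] -173.7
[-0.0139, -0.003, 0.0, -5.9, -0.0135, -0.0044, 0.0, -5.9, -0.013, -0.0058, 0.0, -5.9, -0.0123, -0.0071, 0.0, -5.9, -0.0115, -0.0084, 0.0, -5.9]
[-0.0106, -0.0095, 0.0, -5.9, -0.0096, -0.0105, 0.0, -5.9, -0.0084, -0.0115, 0.0, -5.9, -0.0072, -0.0123, 0.0, -5.9, -0.0059, -0.013, 0.0, -5.9]
[-0.0045, -0.0135, 0.0, -5.9, -0.0031, -0.0139, 0.0, -5.9, -0.0017, -0.0141, 0.0, -5.9, -0.0002, -0.0142, 0.0, -5.9, 0.0013, -0.0142, 0.0, -5.9]
```

Call:
arm_command:
  commands: [-0.014, -0.003, 0, -6, -0.0135, -0.0045, 0, -6, -0.013, -0.006, 0, -6, -0.0125, -0.007, 0, -6, -0.0115, -0.0085, 0, -6]

```text
clock: 12.55
position: [567.6, -8.2, 184.4]
ee_rot: [0.896, -0.444, 0.008, 0.0]
contact_force: [0.1, -0.1, -0.0]
gripper_width: 51.6
```

Call:
arm_command:
  commands: [-0.0105, -0.0095, 0, -6, -0.0095, -0.0105, 0, -6, -0.0085, -0.0115, 0, -6, -0.007, -0.0125, 0, -6, -0.006, -0.013, 0, -6]

```text
clock: 13.05
position: [572.3, 65.7, 183.4]
ee_rot: [0.982, -0.187, 0.007, 0.003]
contact_force: [-0.1, 0.6, -0.2]
gripper_width: 51.7
```

Call:
arm_command:
  commands: [-0.0045, -0.0135, 0, -6, -0.003, -0.014, 0, -6, -0.0015, -0.014, 0, -6, 0, -0.014, 0, -6, 0.001, -0.014, 0, -6]

```text
clock: 13.55
position: [574.7, 139.1, 182.1]
ee_rot: [0.996, 0.085, 0.005, 0.005]
contact_force: [0.5, -0.7, -0.2]
gripper_width: 50.8
```

Run:
```python
from h import *
st(); plan([581,132.5,115],275,calls=1); snap('wrist','w6.png')
T=np.array(arm.camera_info('wrist')['world_from_camera'])
for t in ['left_handle','bolt_knob']: print(t,place('wrist',t,T)[:2])
```

```text
t 13.55 p [574.7 139.1 182.1] q [0.996 0.085 0.005 0.005] F [ 0.5 -0.7 -0.2] w 50.81330007462071
j [ 0.518  0.362 -0.163  0.016 -1.04   1.215]
dist/row 13.5 from [574.7 139.1 182.1] -80.3
[0.001, 0.0015, 0.0134, 0.9, 0.001, 0.0015, 0.0134, 0.9, 0.0011, 0.0015, 0.0134, 0.9, 0.0011, 0.0015, 0.0134, 0.9, 0.0011, 0.0014, 0.0134, 0.9]
left_handle [(0.8, array([584.4, 133.1,  94.6]))]
bolt_knob [(0.72, array([628.1, 253.8, 147.2]))]
```

View pics/w6.png

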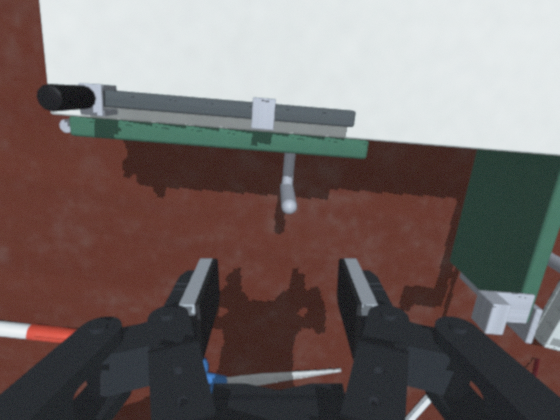

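```bash
cat >> h.py <<'E'
def pix(cam,u,v,z,T=None):
    i=arm.camera_info(cam); K=np.array(i['camera_matrix']); T=np.array(i['world_from_camera']) if T is None else T
    d=T[:3,:3]@np.linalg.inv(K)@[u,v,1]; o=T[:3,3]; return (o+d*(z-o[2])/d[2]).round(1)
E
python3 - <<'E'
from h import *
print(pix('wrist',289,206,107))
E
```

```text
[582.6 132.4 107. ]
```

Pixel ray and network agree on the handle at about (582,132.5).

Call:
arm_command:
  commands: [0.0012, 0.0015, 0.0135, 1, 0.0012, 0.0015, 0.0135, 1, 0.0012, 0.0015, 0.0135, 1, 0.0012, 0.0015, 0.0135, 1, 0.0012, 0.0015, 0.0135, 1]

```text
clock: 14.2
position: [582.4, 128.0, 110.8]
ee_rot: [1.0, 0.03, 0.006, 0.004]
contact_force: [0.5, -0.3, 0.1]
gripper_width: 51.2
```

Run:
```python
from h import *
st(); plan([582,132.5,69],275,calls=1)
```

```text
t 14.2 p [582.4 128.  110.8] q [1.    0.03  0.006 0.004] F [ 0.5 -0.3  0.1] w 51.19428603775088
j [ 0.494  0.441 -0.238  0.017 -0.884  1.125]
dist/row 8.4 from [582.4 128.  110.8] -86.6
[-0.0, -0.0009, 0.0084, -0.3, -0.0, -0.0009, 0.0084, -0.3, -0.0, -0.0009, 0.0084, -0.3, -0.0, -0.0009, 0.0084, -0.3, -0.0, -0.0009, 0.0084, -0.3]
```

Call:
arm_command:
  commands: [0, -0.001, 0.0085, -0.3, 0, -0.001, 0.0085, -0.3, 0, -0.001, 0.0085, -0.3, 0, -0.001, 0.0085, -0.3, 0, -0.001, 0.0085, -0.3]

```text
clock: 14.7
position: [581.3, 130.0, 62.9]
ee_rot: [0.999, 0.04, 0.004, 0.005]
contact_force: [0.6, -0.3, -0.3]
gripper_width: 51.3
```

Call:
arm_command:
  commands: [0, 0, 0, 0, 0, 0, 0, 0, 0, 0, 0, 0, 0, 0, 0, 0, 0, 0, 0, 0]
  jaw: 0

```text
clock: 15.2
position: [580.2, 132.2, 61.7]
ee_rot: [0.999, 0.04, 0.004, 0.004]
contact_force: [0.6, -0.1, -2.5]
gripper_width: 8.4
```

Run:
```python
from h import *
st(); arc(np.array([618,268.5]),5.5,5,-1)
```

```text
t 15.2 p [580.2 132.2  61.7] q [0.999 0.04  0.004 0.004] F [ 0.6 -0.1 -2.5] w 8.394554672872589
j [ 0.501  0.501 -0.284  0.014 -0.783  1.141]
r 141.48780439639125 end [521.5 165.   61.7] -112.86902005368167
[-0.0125, -0.0053, 0.0, 5.5, -0.0125, -0.0053, 0.0, 5.5, -0.0125, -0.0053, 0.0, 5.5, -0.0125, -0.0053, 0.0, 5.5, -0.0125, -0.0053, 0.0, 5.5]
```

Call:
arm_command:
  commands: [-0.0126, -0.0053, -0.001, 5.5, -0.0126, -0.0053, -0.001, 5.5, -0.0126, -0.0053, -0.001, 5.5, -0.0126, -0.0053, 0, 5.5, -0.0126, -0.0053, 0, 5.5]

```text
clock: 15.7
position: [519.7, 165.5, 61.7]
ee_rot: [0.978, -0.209, 0.004, 0.002]
contact_force: [-0.1, 1.6, -1.6]
gripper_width: 8.3
```

Run:
```python
from h import *
st(); arc(np.array([618,268.5]),5.5,5,-1)
```

```text
t 15.7 p [519.7 165.5  61.7] q [ 0.978 -0.209  0.004  0.002] F [-0.1  1.6 -1.6] w 8.283717958814417
j [ 0.611  0.435 -0.408  0.014 -0.726  0.529]
r 142.36627572145872 end [483.3 222.5  61.7] -141.59533131309496
[-0.0126, -0.0052, 0.0, 5.5, -0.0126, -0.0052, 0.0, 5.5, -0.0126, -0.0052, 0.0, 5.5, -0.0126, -0.0052, 0.0, 5.5, -0.0126, -0.0052, 0.0, 5.5]
```

Call:
arm_command:
  commands: [-0.0126, -0.0053, 0, 5.5, -0.0126, -0.0053, 0, 5.5, -0.0126, -0.0053, 0, 5.5, -0.0126, -0.0053, 0, 5.5, -0.0126, -0.0053, 0, 5.5]

```text
clock: 16.2
position: [481.5, 224.0, 61.7]
ee_rot: [0.896, -0.443, 0.004, 0.002]
contact_force: [1.6, 1.1, -2.7]
gripper_width: 8.6
```

Call:
arm_command:
  commands: [-0.0135, -0.0055, 0, 6, -0.0135, -0.0055, 0, 6, -0.0135, -0.0055, 0, 6, -0.0135, -0.0055, 0, 6, -0.0135, -0.0055, 0, 6]

```text
clock: 16.7
position: [476.4, 298.6, 61.7]
ee_rot: [0.745, -0.667, 0.005, 0.001]
contact_force: [2.1, 1.2, -3.3]
gripper_width: 8.4
```

Run:
```python
from h import *
s=st(); v0=np.array([581.5,132])-[618,268.5]; v=np.array(s['position'][:2])-[618,268.5]
print(np.degrees(np.arctan2(v0[1],v0[0])-np.arctan2(v[1],v[0]))%360)
```

```text
t 16.7 p [476.4 298.6  61.7] q [ 0.745 -0.667  0.005  0.001] F [ 2.1  1.2 -3.3] w 8.409831557079649
j [ 0.853  0.459 -0.364  0.014 -0.75  -0.752]
87.01263851397226
```

Call:
arm_command:
  commands: [0, 0, 0, 0, 0, 0, 0, 0, 0, 0, 0, 0, 0, 0, 0, 0, 0, 0, 0, 0]
  jaw: 0.6

```text
clock: 17.2
position: [477.6, 298.9, 63.2]
ee_rot: [0.747, -0.665, 0.005, -0.001]
contact_force: [0.5, -0.5, 0.5]
gripper_width: 51.4
```

Call:
arm_command:
  commands: [0, 0, -0.035, 0, 0, 0, -0.035, 0, 0, 0, -0.035, 0, 0, 0, -0.035, 0, 0, 0, -0.035, 0]

```text
clock: 17.7
position: [473.6, 295.3, 238.3]
ee_rot: [0.746, -0.666, 0.005, 0.007]
contact_force: [0.4, 0.2, 0.4]
gripper_width: 51.1
```

Run:
```python
from h import *
st(); 
for c in ['wrist','top','side']:
    snap(c,c+'4.png')
    T=np.array(arm.camera_info(c)['world_from_camera'])
    print(c,place(c,'roll_1_centre',T)[:5],place(c,'left_handle',T)[:2],place(c,'left_hinge',T)[:1],place(c,'tray_floor',T)[:1])
```

```text
t 17.7 p [473.6 295.3 238.3] q [ 0.746 -0.666  0.005  0.007] F [0.4 0.2 0.4] w 51.072092496233715
j [ 0.853  0.272 -0.144  0.01  -1.17  -0.743]
wrist [(0.92, array([595.2, 196. ,  66.9]))] [(0.97, array([486. , 306.7,  98. ]))] [(0.89, array([619.9, 272.5,  95.8]))] [(0.57, array([482. , 309.7,  97.8]))]
top [(0.7, array([590.6, 192.1,  60.3]))] [(0.5, array([564.6, -77.4,  90.4]))] [(0.73, array([618.4, 270.7,  85.4]))] [(0.61, array([ 558.6, -231. ,    4. ]))]
side [] [(0.97, array([478.7, 306.1,  87.3]))] [] []
```

View pics/wrist4.png

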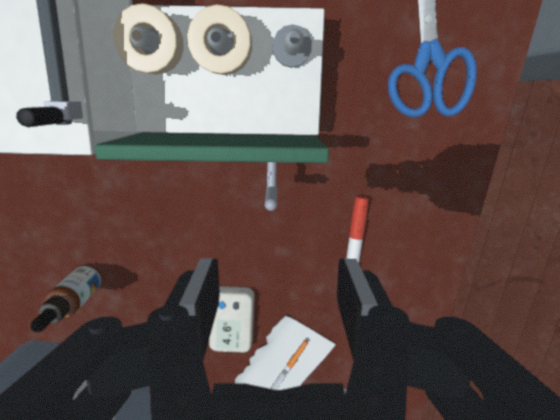

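View pics/top4.png

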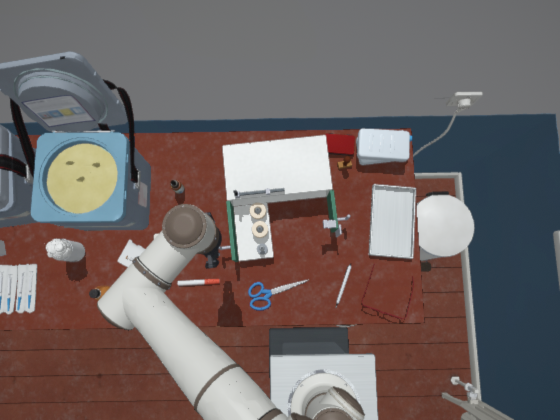

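View pics/side4.png

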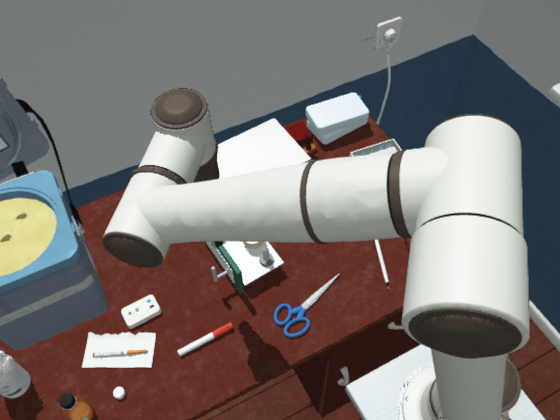

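The pictures show two rolls, on the inner and middle spindles (wrist pixels (151,38) and (221,38)), with the outer spindle empty at (293,40). The left leaf is at about a right angle and the tray is in place.

Run:
```python
from h import *
for u,v,z in [(141,34,92),(217,36,92),(294,38,92),(151,38,75),(221,38,75),(97,152,108),(328,155,108)]: print(u,v,pix('wrist',u,v,z))
for u,v,z in [(259,211,75),(261,229,75),(262,250,92)]: print('top',u,v,pix('top',u,v,z))
im=cv2.imread('pics/top4.png'); cv2.imwrite('pics/top4c.png',cv2.resize(im[140:300,210:430],None,fx=3.6,fy=3.6,interpolation=cv2.INTER_CUBIC))
```

```text
141 34 [584.6 189.8  92. ]
217 36 [529.6 184.8  92. ]
294 38 [473.6 179.6  92. ]
151 38 [582.9 189.9  75. ]
221 38 [529.2 183.7  75. ]
97 152 [611.1 276.9 108. ]
328 155 [438.3 259.4 108. ]
top 259 211 [588.  186.6  75. ]
top 261 229 [532.7 181.   75. ]
top 262 250 [467.8 178.   92. ]
```

View pics/top4c.png

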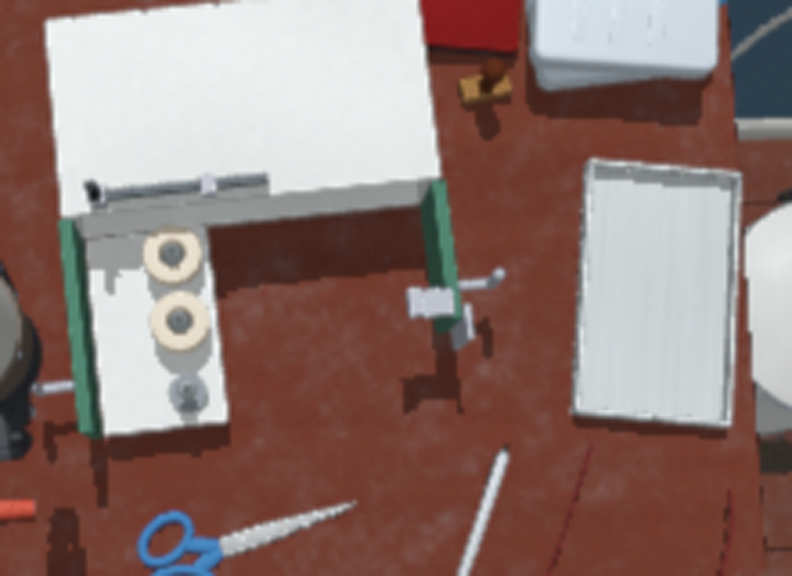

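Run:
```python
from h import *
plan([531,182.5,170],96,calls=3)
```

```text
dist/row 9.6 from [473.9 296.  236.4] -173.5
[0.0079, -0.0029, 0.0044, 6.0, 0.0076, -0.0037, 0.0044, 6.0, 0.0072, -0.0045, 0.0044, 6.0, 0.0066, -0.0052, 0.0044, 6.0, 0.0061, -0.0059, 0.0044, 6.0]
[0.0054, -0.0065, 0.0044, 6.0, 0.0047, -0.0071, 0.0044, 6.0, 0.0039, -0.0075, 0.0044, 6.0, 0.0031, -0.0079, 0.0044, 6.0, 0.0023, -0.0082, 0.0044, 6.0]
[0.0014, -0.0084, 0.0044, 6.0, 0.0005, -0.0085, 0.0044, 6.0, -0.0004, -0.0085, 0.0044, 6.0, -0.0013, -0.0084, 0.0044, 6.0, -0.0021, -0.0082, 0.0044, 6.0]
```

Call:
arm_command:
  commands: [0.008, -0.003, 0.0044, 6, 0.0075, -0.0035, 0.0044, 6, 0.007, -0.0045, 0.0044, 6, 0.0065, -0.005, 0.0044, 6, 0.006, -0.006, 0.0044, 6]
  jaw: 0.85

```text
clock: 18.95
position: [493.1, 258.3, 214.9]
ee_rot: [-0.541, 0.841, -0.007, -0.005]
contact_force: [-0.9, -0.0, -0.3]
gripper_width: 72.8
```

Call:
arm_command:
  commands: [0.0055, -0.0065, 0.0044, 6, 0.0045, -0.007, 0.0044, 6, 0.004, -0.0075, 0.0044, 6, 0.003, -0.008, 0.0044, 6, 0.0025, -0.008, 0.0044, 6]

```text
clock: 19.45
position: [511.9, 218.3, 192.5]
ee_rot: [-0.295, 0.956, -0.008, -0.003]
contact_force: [0.4, 0.3, 0.4]
gripper_width: 72.6
```

Call:
arm_command:
  commands: [0.0015, -0.0085, 0.0044, 6, 0.0005, -0.0085, 0.0044, 6, -0.0005, -0.0085, 0.0044, 6, -0.0013, -0.0085, 0.0044, 6, -0.002, -0.008, 0.0044, 6]

```text
clock: 19.95
position: [530.3, 177.7, 170.1]
ee_rot: [-0.026, 1.0, -0.008, -0.001]
contact_force: [-0.1, 0.1, 0.5]
gripper_width: 72.7
```

Run:
```python
from h import *
st(); snap('wrist','w7.png'); T=np.array(arm.camera_info('wrist')['world_from_camera']); print(place('wrist','roll_1_centre',T),place('wrist','roll_2_centre',T)); plan([531,182.5,110],96,calls=1)
```

```text
t 19.95 p [530.3 177.7 170.1] q [-0.026  1.    -0.008 -0.001] F [-0.1  0.1  0.5] w 72.7433880726441
j [ 0.62   0.329 -0.246  0.015 -1.006 -2.147]
[(0.67, array([588.5, 187.2,  61. ]))] [(0.69, array([532.8, 180.7,  60.6])), (0.43, array([627. , 116. ,  -4.1]))]
dist/row 12.1 from [530.1 177.7 170.1] 93.3
[-0.0002, 0.0009, 0.012, -0.5, -0.0003, 0.0009, 0.012, -0.5, -0.0003, 0.0009, 0.012, -0.5, -0.0003, 0.0009, 0.012, -0.5, -0.0003, 0.0009, 0.012, -0.5]
```

View pics/w7.png

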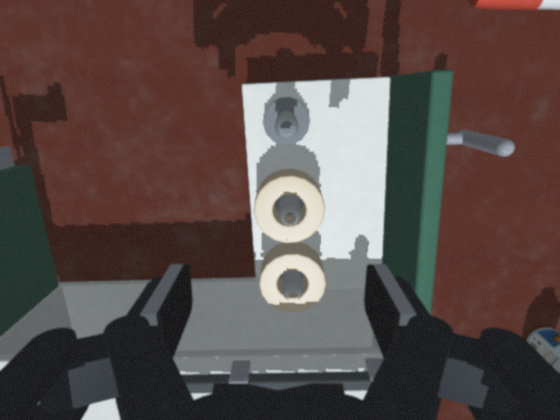

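The wrist view shows roll B at (290,208), 3–4 mm to the +y side of the tool line, and the jaws clear of the leaf. Going down.

Call:
arm_command:
  commands: [-0.0003, 0.0008, 0.0125, -0.5, -0.0003, 0.0008, 0.0125, -0.5, -0.0003, 0.0008, 0.0125, -0.5, -0.0003, 0.0008, 0.0125, -0.5, -0.0003, 0.0008, 0.0125, -0.5]

```text
clock: 20.6
position: [531.5, 183.2, 104.4]
ee_rot: [-0.057, 0.998, -0.007, 0.001]
contact_force: [0.1, 0.1, -0.4]
gripper_width: 72.5
```

Run:
```python
from h import *
st(); snap('wrist','w8.png'); plan([532,181.5,53],96,calls=1)
```

```text
t 20.6 p [531.5 183.2 104.4] q [-0.057  0.998 -0.007  0.001] F [ 0.1  0.1 -0.4] w 72.52613956283346
j [ 0.627  0.405 -0.32   0.017 -0.852 -2.095]
dist/row 9.8 from [530.  182.6 101.9] 96.5
[-0.0004, -0.0003, 0.0098, 0.1, -0.0004, -0.0003, 0.0098, 0.1, -0.0004, -0.0003, 0.0098, 0.1, -0.0004, -0.0003, 0.0098, 0.1, -0.0004, -0.0003, 0.0098, 0.1]
```

View pics/w8.png

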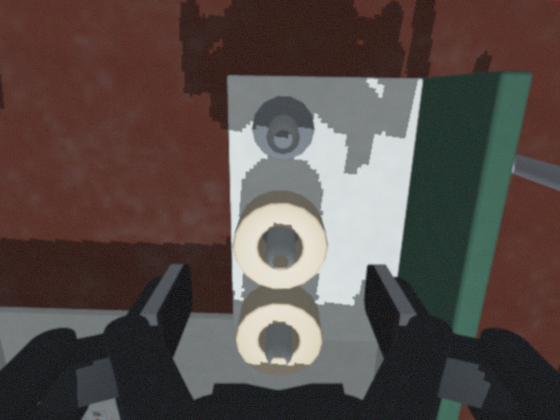

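The roll at (281,242) is centred between the fingers (140 to 410).

Call:
arm_command:
  commands: [-0.0004, -0.0002, 0.0095, 0, -0.0004, -0.0002, 0.0095, 0, -0.0004, -0.0002, 0.0095, 0, -0.0004, -0.0002, 0.0095, 0, -0.0004, -0.0002, 0.0095, 0]

```text
clock: 21.15
position: [532.2, 181.9, 50.6]
ee_rot: [-0.058, 0.998, -0.008, -0.001]
contact_force: [-0.6, 0.0, 0.1]
gripper_width: 72.6
```

Run:
```python
from h import *
st(); snap('wrist','w9.png')
```

```text
t 21.15 p [532.2 181.9  50.6] q [-0.058  0.998 -0.008 -0.001] F [-0.6  0.   0.1] w 72.60633816328986
j [ 0.624  0.478 -0.369  0.018 -0.735 -2.092]
```

View pics/w9.png

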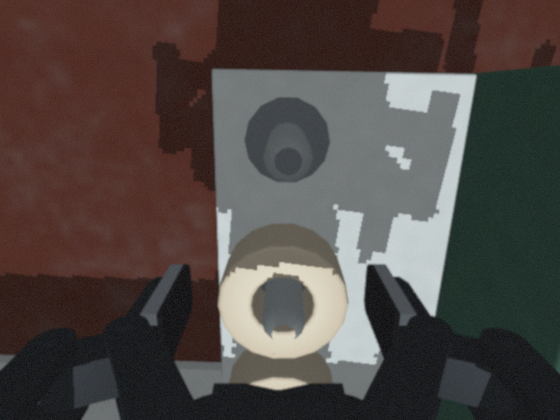

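Call:
arm_command:
  commands: [0, 0, 0, 0, 0, 0, 0, 0, 0, 0, 0, 0, 0, 0, 0, 0, 0, 0, 0, 0]
  jaw: 0

```text
clock: 21.7
position: [531.8, 181.3, 49.6]
ee_rot: [-0.058, 0.998, -0.009, -0.002]
contact_force: [0.0, 1.0, -0.2]
gripper_width: 47.5
```

Call:
arm_command:
  commands: [0, 0, -0.01, 0, 0, 0, -0.012, 0, 0, 0, -0.012, 0, 0, 0, -0.012, 0, 0, 0, -0.012, 0]

```text
clock: 22.2
position: [531.8, 182.2, 112.3]
ee_rot: [-0.058, 0.998, -0.009, -0.002]
contact_force: [0.5, -0.4, -0.1]
gripper_width: 47.5
```

Run:
```python
from h import *
st(); snap('wrist','w10.png')
```

```text
t 22.2 p [531.8 182.2 112.3] q [-0.058  0.998 -0.009 -0.002] F [ 0.5 -0.4 -0.1] w 47.537713103786814
j [ 0.625  0.398 -0.307  0.016 -0.879 -2.09 ]
```

View pics/w10.png

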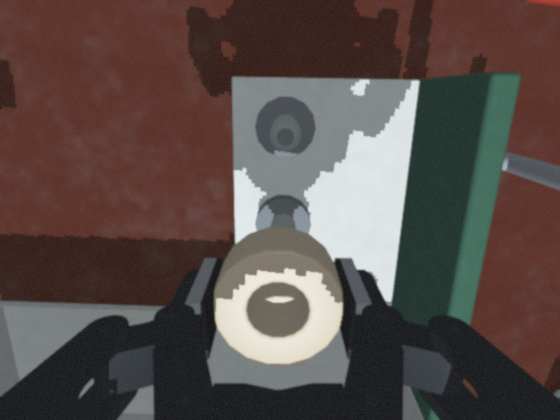

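Run:
```python
from h import *
P=[pix('top',u,v,22)[:2] for u,v in [(374.4,184.4),(415.6,187.8),(412.8,258),(369.7,254.4)]]
print(P,np.mean(P,0)); 
print(arm.camera_info('top')['world_from_camera'][0][3])
l=(P[0]+P[1]-P[2]-P[3])/2; print(np.linalg.norm(l),np.degrees(np.arctan2(l[1],l[0])),np.linalg.norm(P[0]-P[1]))
plan([558,-232,170],95,calls=3)
```

```text
[array([ 677.2, -181.1]), array([ 663.8, -312. ]), array([ 440.7, -288.1]), array([ 454.1, -154.7])] [ 558.95  -233.975]
363.23102386054865
224.5131009540423 -6.431783750434499 131.5840795841199
dist/row 28.0 from [533.3 183.  114.9] 96.7
[0.0016, -0.0277, -0.0037, 0.1, 0.0015, -0.0277, -0.0037, 0.1, 0.0015, -0.0277, -0.0037, 0.1, 0.0014, -0.0277, -0.0037, 0.1, 0.0014, -0.0277, -0.0037, 0.1]
[0.0013, -0.0277, -0.0037, 0.1, 0.0013, -0.0277, -0.0037, 0.1, 0.0012, -0.0277, -0.0037, 0.1, 0.0012, -0.0277, -0.0037, 0.1, 0.0011, -0.0277, -0.0037, 0.1]
[0.001, -0.0277, -0.0037, 0.1, 0.001, -0.0277, -0.0037, 0.1, 0.0009, -0.0277, -0.0037, 0.1, 0.0009, -0.0277, -0.0037, 0.1, 0.0008, -0.0277, -0.0037, 0.1]
```

Run:
```python
from h import *
plan([608,-238,185],83.6,calls=2,frm=[532,182,185,96.7])
```

```text
dist/row 42.7 from [532 182 185] 96.7
[-0.0026, -0.0426, -0.0, 1.3, -0.0036, -0.0425, -0.0, 1.3, -0.0046, -0.0424, -0.0, 1.3, -0.0056, -0.0423, -0.0, 1.3, -0.0065, -0.0422, -0.0, 1.3]
[-0.0075, -0.042, -0.0, 1.3, -0.0084, -0.0418, -0.0, 1.3, -0.0094, -0.0416, -0.0, 1.3, -0.0104, -0.0414, -0.0, 1.3, -0.0113, -0.0412, -0.0, 1.3]
```

Call:
arm_command:
  commands: [0, 0, -0.015, 0, 0, 0, -0.015, 0, 0, 0, -0.015, 0, 0, 0, -0.015, 0, 0, 0, -0.013, 0]

```text
clock: 22.75
position: [532.4, 183.9, 193.4]
ee_rot: [-0.058, 0.998, -0.007, 0.001]
contact_force: [0.2, 0.1, -0.1]
gripper_width: 47.4
```

Call:
arm_command:
  commands: [-0.0025, -0.043, 0, 1.3, -0.0035, -0.043, 0, 1.3, -0.0045, -0.0425, 0, 1.3, -0.0055, -0.0425, 0, 1.3, -0.0065, -0.042, 0, 1.3]

```text
clock: 23.25
position: [573.4, -27.3, 203.4]
ee_rot: [-0.006, 1.0, -0.004, 0.008]
contact_force: [1.6, 1.1, -0.2]
gripper_width: 47.5
```

Call:
arm_command:
  commands: [-0.0075, -0.042, 0, 1.3, -0.0085, -0.042, 0, 1.3, -0.0095, -0.042, 0, 1.3, -0.0105, -0.0415, 0, 1.3, -0.011, -0.036, 0, 1.3]

```text
clock: 23.75
position: [613.6, -241.5, 210.0]
ee_rot: [0.053, 0.999, -0.003, 0.011]
contact_force: [0.7, 0.2, -0.7]
gripper_width: 47.3
```

Run:
```python
from h import *
st(); snap('wrist','w11.png'); T=np.array(arm.camera_info('wrist')['world_from_camera']); print(place('wrist','tray_floor',T),place('wrist','roll_1_centre',T)); snap('top','t5.png');print(place('top','tray_floor'))
plan([608,-238,80],83.6)
```

```text
t 23.75 p [ 613.6 -241.5  210. ] q [ 0.053  0.999 -0.003  0.011] F [ 0.7  0.2 -0.7] w 47.281144753239566
j [-0.128  0.446  0.049  0.005 -1.152 -1.552]
[(0.58, array([ 527.5, -271. ,    7. ]))] []
[(0.6, array([ 530.8, -264.2,    3.9]))]
dist/row 25.9 from [ 613.3 -239.2  209.3] 83.9
[0.0011, 0.0001, 0.0259, 0.1, 0.0011, 0.0001, 0.0259, 0.1, 0.0011, 0.0001, 0.0259, 0.1, 0.0011, 0.0001, 0.0259, 0.1, 0.0011, 0.0001, 0.0259, 0.1]
```

View pics/w11.png

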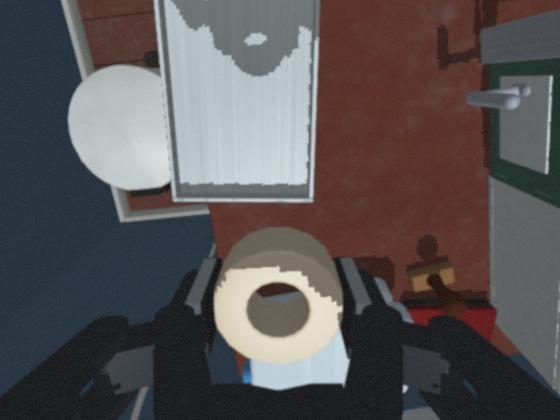

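The tray has been knocked: its corners are at (172,200) and (312,198) in the wrist view, so it is well short of the tool. I'll remeasure it.

View pics/t5.png

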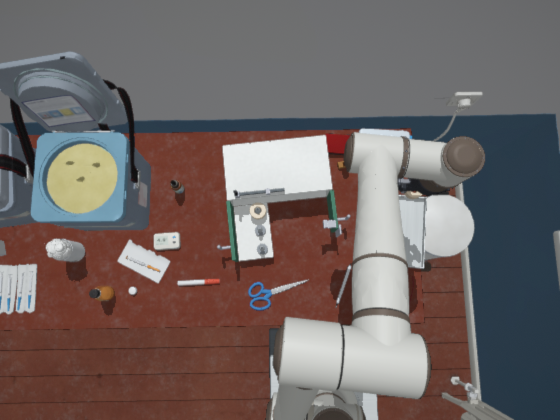

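Run:
```python
from h import *
print(pix('wrist',172,200,22),pix('wrist',312,199,22))
im=cv2.imread('pics/t5.png'); cv2.imwrite('pics/t5c.png',cv2.resize(im[160:300,340:480],None,fx=4,fy=4,interpolation=cv2.INTER_CUBIC))
```

```text
[ 628.7 -343.5   22. ] [ 641.6 -210.4   22. ]
```

View pics/t5c.png

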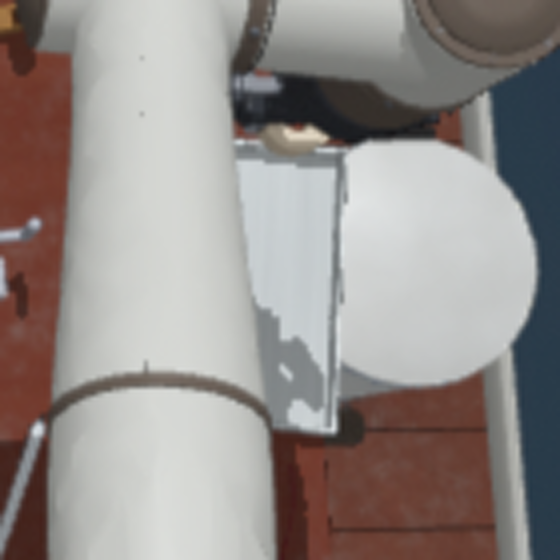

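Run:
```python
from h import *
print(pix('top',424.2,268.7,22),pix('top',425.7,197.5,22))
plan([576,-268,110],84.5,calls=1)
```

```text
[ 407.1 -321.2   22. ] [ 631.7 -342.    22. ]
dist/row 22.0 from [ 613.3 -239.2  209.3] 83.9
[0.0068, -0.0065, 0.0199, -0.1, 0.0068, -0.0065, 0.0199, -0.1, 0.0068, -0.0065, 0.0199, -0.1, 0.0069, -0.0065, 0.0199, -0.1, 0.0069, -0.0065, 0.0199, -0.1]
```

Call:
arm_command:
  commands: [0.0068, -0.006, 0.02, 0, 0.0068, -0.006, 0.02, 0, 0.0068, -0.006, 0.02, 0, 0.0068, -0.006, 0.02, 0, 0.0068, -0.006, 0.02, 0]

```text
clock: 24.5
position: [581.6, -259.0, 112.7]
ee_rot: [0.046, 0.999, -0.004, 0.016]
contact_force: [0.4, 0.2, -0.8]
gripper_width: 47.5
```

Run:
```python
from h import *
st(); snap('wrist','w12.png'); T=np.array(arm.camera_info('wrist')['world_from_camera']); print(place('wrist','tray_floor',T))
plan([575,-267,40],84.5)
```

```text
t 24.5 p [ 581.6 -259.   112.7] q [ 0.046  0.999 -0.004  0.016] F [ 0.4  0.2 -0.8] w 47.527521198481196
j [-0.164  0.49  -0.143  0.004 -0.905 -1.502]
[(0.7, array([ 522.1, -265.1,    2.3]))]
dist/row 14.1 from [ 578.9 -258.8  110.1] 84.6
[0.0006, -0.0017, 0.014, 0.0, 0.0006, -0.0017, 0.014, 0.0, 0.0006, -0.0017, 0.014, 0.0, 0.0006, -0.0017, 0.014, 0.0, 0.0006, -0.0017, 0.014, 0.0]
```

View pics/w12.png

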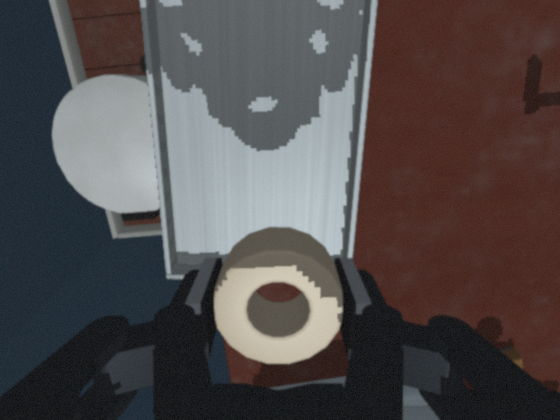

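Call:
arm_command:
  commands: [0.0012, -0.0017, 0.0145, 0, 0.0012, -0.0017, 0.0145, 0, 0.0012, -0.0017, 0.0145, 0, 0.0012, -0.0017, 0.0145, 0, 0.0012, -0.0017, 0.0145, 0]

```text
clock: 25.1
position: [582.4, -262.9, 45.8]
ee_rot: [0.041, 0.999, -0.005, 0.021]
contact_force: [0.4, -0.5, 0.7]
gripper_width: 47.7
```

Run:
```python
from h import *
st(); snap('wrist','w13.png'); print(pix('wrist',0,0,22))
plan([573,-268,8],84.5)
```

```text
t 25.1 p [ 582.4 -262.9   45.8] q [ 0.041  0.999 -0.005  0.021] F [ 0.4 -0.5  0.7] w 47.69842314998962
j [-0.169  0.567 -0.207  0.006 -0.755 -1.489]
[ 460.8 -362.4   22. ]
dist/row 7.2 from [ 580.7 -262.6   43. ] 85.2
[0.0014, -0.0012, 0.007, 0.1, 0.0014, -0.0012, 0.007, 0.1, 0.0014, -0.0012, 0.007, 0.1, 0.0014, -0.0012, 0.007, 0.1, 0.0014, -0.0012, 0.007, 0.1]
```

View pics/w13.png

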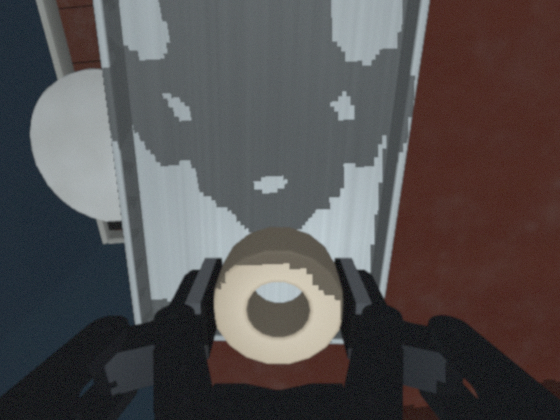

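Call:
arm_command:
  commands: [0.002, -0.0012, 0.0075, 0, 0.002, -0.0012, 0.0075, 0, 0.002, -0.0012, 0.0075, 0, 0.002, -0.0012, 0.0075, 0, 0.002, -0.0012, 0.005, 0]

```text
clock: 25.65
position: [573.4, -267.6, 7.7]
ee_rot: [0.041, 0.999, -0.005, 0.021]
contact_force: [-0.3, -1.0, -0.4]
gripper_width: 47.7
```

Run:
```python
from h import *
st()
```

```text
t 25.65 p [ 573.4 -267.6    7.7] q [ 0.041  0.999 -0.005  0.021] F [-0.3 -1.  -0.4] w 47.66136539558043
j [-0.18   0.609 -0.25   0.006 -0.669 -1.477]
```

Release with a moderate opening (~65 mm), then lift.

Call:
arm_command:
  commands: [0, 0, 0.001, 0, 0, 0, 0, 0, 0, 0, 0, 0, 0, 0, 0, 0, 0, 0, 0, 0]
  jaw: 0.78

```text
clock: 26.15
position: [573.5, -268.3, 6.7]
ee_rot: [0.041, 0.999, -0.005, 0.021]
contact_force: [0.6, 0.1, 0.1]
gripper_width: 66.8
```

Call:
arm_command:
  commands: [0, 0, -0.015, 0, 0, 0, -0.03, 0, 0, 0, -0.035, 0, 0, 0, -0.045, 0, 0, 0, -0.045, 0]

```text
clock: 26.65
position: [562.8, -265.3, 179.2]
ee_rot: [0.041, 0.999, -0.004, 0.014]
contact_force: [1.8, -0.6, -1.2]
gripper_width: 66.3
```

Run:
```python
from h import *
st(); snap('wrist','w14.png'); T=np.array(arm.camera_info('wrist')['world_from_camera']); print(place('wrist','tray_floor',T),place('wrist','roll_1_centre',T))
plan([588,188,185],97.5,calls=2)
```

```text
t 26.65 p [ 562.8 -265.3  179.2] q [ 0.041  0.999 -0.004  0.014] F [ 1.8 -0.6 -1.2] w 66.34005774314961
j [-0.179  0.405 -0.099  0.004 -1.038 -1.476]
[(0.65, array([ 532.9, -268.7,   16.5])), (0.26, array([571.1, -85. , 100.1]))] []
dist/row 45.5 from [ 565.4 -266.   182.4] 85.3
[0.0014, 0.0454, -0.0003, -1.2, 0.0005, 0.0455, -0.0003, -1.2, -0.0005, 0.0455, -0.0003, -1.2, -0.0014, 0.0454, -0.0003, -1.2, -0.0024, 0.0454, -0.0003, -1.2]
[-0.0034, 0.0453, -0.0003, -1.2, -0.0043, 0.0452, -0.0003, -1.2, -0.0053, 0.0451, -0.0003, -1.2, -0.0063, 0.045, -0.0003, -1.2, -0.0072, 0.0449, -0.0003, -1.2]
```

View pics/w14.png

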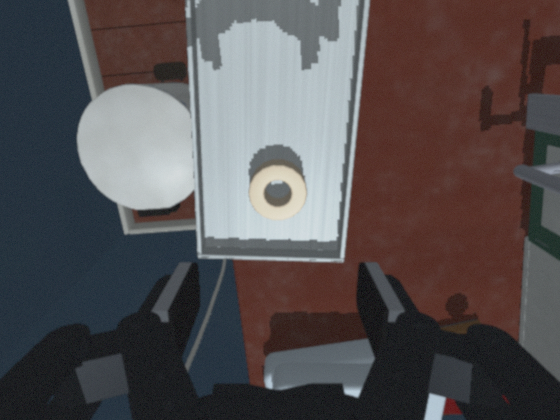

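Roll B lies flat on the tray floor at (278,192). Back for roll A.

Call:
arm_command:
  commands: [0.0015, 0.045, -0.002, -1.2, 0.0005, 0.0455, -0.002, -1.2, -0.0005, 0.0455, -0.001, -1.2, -0.0014, 0.0455, 0, -1.2, -0.0024, 0.0455, 0, -1.2]
  jaw: 0.85

```text
clock: 27.3
position: [574.6, -37.4, 186.0]
ee_rot: [-0.008, 1.0, -0.006, 0.019]
contact_force: [0.3, 0.5, 0.6]
gripper_width: 72.6
```

Call:
arm_command:
  commands: [-0.002, 0.045, 0, -1.2, -0.002, 0.045, 0, -1.2, -0.003, 0.045, 0, -1.2, -0.004, 0.045, 0, -1.2, -0.004, 0.038, 0, -1.2]

```text
clock: 27.8
position: [573.2, 190.2, 182.7]
ee_rot: [-0.063, 0.998, -0.007, 0.017]
contact_force: [0.1, -0.4, 0.5]
gripper_width: 72.7
```

Run:
```python
from h import *
st(); snap('wrist','w15.png'); T=np.array(arm.camera_info('wrist')['world_from_camera']); print(place('wrist','roll_1_centre',T),place('wrist','bolt_knob',T))
plan([585,187.5,120],96)
```

```text
t 27.8 p [573.2 190.2 182.7] q [-0.063  0.998 -0.007  0.017] F [ 0.1 -0.4  0.5] w 72.65176741332687
j [ 0.603  0.373 -0.152  0.035 -1.025 -2.066]
[(0.63, array([591.1, 195.8,  61.9]))] [(0.95, array([627.6, 256.4, 142.9])), (0.23, array([589.1, 193.6,  61.3]))]
dist/row 12.7 from [573.2 190.2 182.3] 97.3
[-0.0023, -0.0008, 0.0125, 0.3, -0.0023, -0.0008, 0.0125, 0.3, -0.0023, -0.0008, 0.0125, 0.3, -0.0023, -0.0008, 0.0125, 0.3, -0.0023, -0.0008, 0.0125, 0.3]
```

View pics/w15.png

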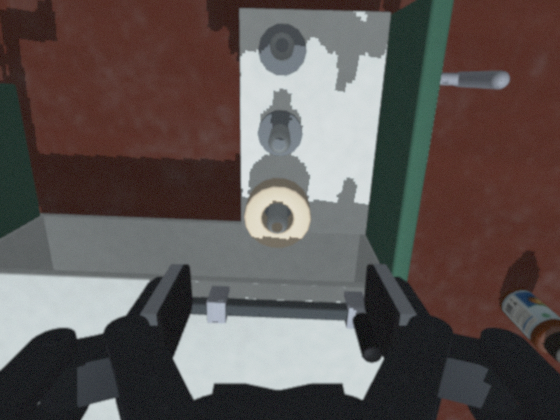

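Run:
```python
from h import *
print(pix('wrist',278,213,75),pix('wrist',277,216,92), pix('wrist',217,292,129),pix('wrist',217,318,129),pix('wrist',352,292,129)); M=head()[2]; print(M[:,2].round(3))
```

```text
[584.5 190.1  75. ] [580.4 189.1  92. ] [621.1 157.5 129. ] [640.4 158.9 129. ] [609.6 240.2 129. ]
[ 0.034 -0.013 -0.999]
```

Call:
arm_command:
  commands: [-0.0015, 0, 0.013, 0, -0.0015, 0, 0.013, 0, -0.0015, 0, 0.013, 0, -0.0015, 0, 0.013, 0, -0.0015, 0, 0.013, 0]

```text
clock: 28.45
position: [582.8, 186.2, 112.7]
ee_rot: [-0.061, 0.998, -0.008, 0.016]
contact_force: [-0.1, 0.2, 0.4]
gripper_width: 72.7
```

Run:
```python
from h import *
st(); snap('wrist','w16.png'); print(head()[2][:,2].round(3),plan([584,189,60],96))
```

```text
t 28.45 p [582.8 186.2 112.7] q [-0.061  0.998 -0.008  0.016] F [-0.1  0.2  0.4] w 72.70776706037068
j [ 0.588  0.455 -0.216  0.038 -0.88  -2.06 ]
dist/row 10.0 from [581.5 185.5 109.9] 96.9
[-0.0006, 0.0006, 0.01, 0.2, -0.0006, 0.0006, 0.01, 0.2, -0.0006, 0.0006, 0.01, 0.2, -0.0006, 0.0006, 0.01, 0.2, -0.0006, 0.0006, 0.01, 0.2]
[ 0.028 -0.015 -0.999] None
```

View pics/w16.png

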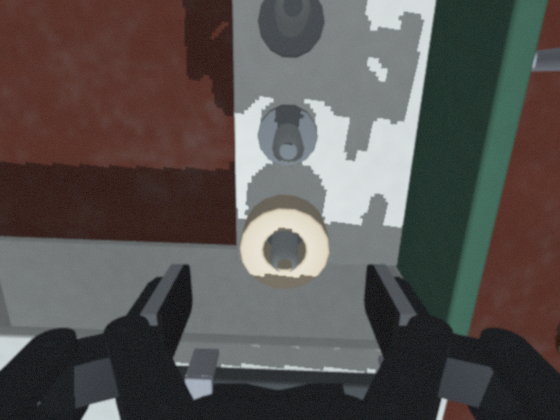

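Call:
arm_command:
  commands: [0, 0.0008, 0.01, 0, 0, 0.0008, 0.01, 0, 0, 0.0008, 0.01, 0, 0, 0.0008, 0.01, 0, 0, 0.0008, 0.009, 0]

```text
clock: 29.0
position: [583.2, 188.6, 57.0]
ee_rot: [-0.06, 0.998, -0.008, 0.014]
contact_force: [0.0, 0.4, -0.8]
gripper_width: 72.7
```

Run:
```python
from h import *
st(); snap('wrist','w17.png')
```

```text
t 29.0 p [583.2 188.6  57. ] q [-0.06   0.998 -0.008  0.014] F [ 0.   0.4 -0.8] w 72.73280656976905
j [ 0.591  0.525 -0.265  0.041 -0.766 -2.07 ]
```

View pics/w17.png

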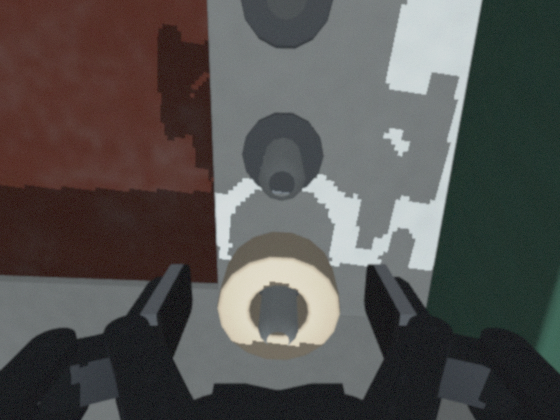

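The roll is between the pads at (279,300), with no contact force. Closing, then lifting.

Call:
arm_command:
  commands: [0, 0, 0, 0, 0, 0, 0, 0, 0, 0, 0, 0, 0, 0, 0, 0, 0, 0, 0, 0]
  jaw: 0

```text
clock: 29.55
position: [583.0, 188.8, 56.4]
ee_rot: [-0.061, 0.998, -0.009, 0.014]
contact_force: [-0.3, 0.7, -1.3]
gripper_width: 47.1
```

Call:
arm_command:
  commands: [0, 0, -0.01, 0, 0, 0, -0.012, 0, 0, 0, -0.012, 0, 0, 0, -0.012, 0, 0, 0, -0.012, 0]

```text
clock: 30.05
position: [580.9, 189.5, 118.8]
ee_rot: [-0.061, 0.998, -0.009, 0.013]
contact_force: [-1.2, 0.3, -1.0]
gripper_width: 47.3
```

Run:
```python
from h import *
st(); snap('wrist','w18.png')
```

```text
t 30.05 p [580.9 189.5 118.8] q [-0.061  0.998 -0.009  0.013] F [-1.2  0.3 -1. ] w 47.3324450411162
j [ 0.594  0.45  -0.207  0.037 -0.9   -2.067]
```

View pics/w18.png

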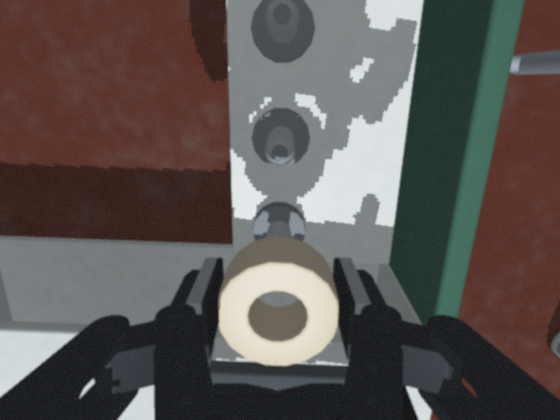

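Call:
arm_command:
  commands: [0, 0, -0.015, 0, 0, 0, -0.015, 0, 0, 0, -0.015, 0, 0, 0, -0.015, 0, 0, 0, -0.013, 0]

```text
clock: 30.6
position: [578.8, 190.9, 198.4]
ee_rot: [-0.061, 0.998, -0.008, 0.015]
contact_force: [0.5, 0.6, -0.7]
gripper_width: 47.8
```

Run:
```python
from h import *
plan([478,-261,190],84.5,calls=2)
```

```text
dist/row 46.3 from [578.8 190.9 198.4] 96.9
[0.0155, -0.0436, 0.0008, 1.2, 0.0145, -0.044, 0.0008, 1.2, 0.0136, -0.0443, 0.0008, 1.2, 0.0126, -0.0446, 0.0008, 1.2, 0.0116, -0.0448, 0.0008, 1.2]
[0.0106, -0.0451, 0.0008, 1.2, 0.0097, -0.0453, 0.0008, 1.2, 0.0087, -0.0455, 0.0008, 1.2, 0.0077, -0.0457, 0.0008, 1.2, 0.0067, -0.0458, 0.0008, 1.2]
```

Call:
arm_command:
  commands: [0.0155, -0.0435, 0.001, 1.2, 0.0145, -0.044, 0.001, 1.2, 0.0135, -0.0445, 0.001, 1.2, 0.0125, -0.0445, 0.001, 1.2, 0.0115, -0.045, 0.001, 1.2]

```text
clock: 31.1
position: [531.0, -36.2, 199.1]
ee_rot: [-0.012, 1.0, -0.005, 0.021]
contact_force: [1.2, 0.0, -1.0]
gripper_width: 47.3
```

Call:
arm_command:
  commands: [0.0105, -0.045, 0.001, 1.2, 0.0095, -0.0455, 0.001, 1.2, 0.0085, -0.0455, 0.001, 1.2, 0.0075, -0.0455, 0.001, 1.2, 0.0065, -0.04, 0.001, 1.2]

```text
clock: 31.6
position: [481.1, -265.7, 197.4]
ee_rot: [0.042, 0.999, -0.004, 0.024]
contact_force: [-0.1, 0.1, -0.4]
gripper_width: 47.4
```

Run:
```python
from h import *
st(); snap('wrist','w19.png'); T=np.array(arm.camera_info('wrist')['world_from_camera']); print(place('wrist','roll_1_centre',T),place('wrist','tray_floor',T))
snap('top','t6.png'); print(place('top','tray_floor'),place('top','roll_1_centre'))
plan([478,-261,70],84.5); print(head()[2][:,2].round(3))
```

```text
t 31.6 p [ 481.1 -265.7  197.4] q [ 0.042  0.999 -0.004  0.024] F [-0.1  0.1 -0.4] w 47.41020054890359
j [-2.100e-01  2.630e-01 -2.620e-01 -1.000e-03 -9.980e-01 -1.444e+00]
[(0.56, array([ 486.5, -270.2,  203.7]))] [(0.61, array([ 524.3, -269.8,    4.1]))]
[] []
dist/row 25.4 from [ 482.  -263.1  196.9] 85.3
[0.0008, 0.0004, 0.0254, 0.2, 0.0008, 0.0003, 0.0254, 0.2, 0.0008, 0.0003, 0.0254, 0.2, 0.0008, 0.0003, 0.0254, 0.2, 0.0008, 0.0003, 0.0254, 0.2]
[ 0.047 -0.009 -0.999]
```

View pics/w19.png

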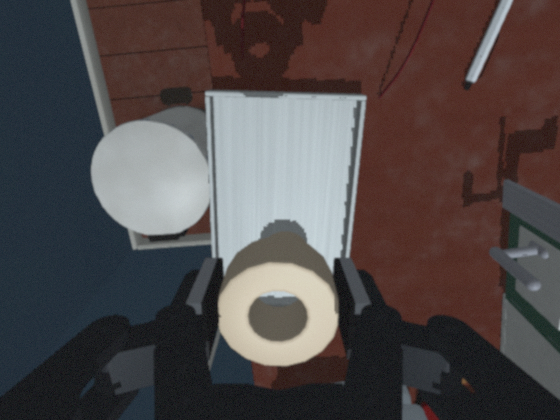

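View pics/t6.png

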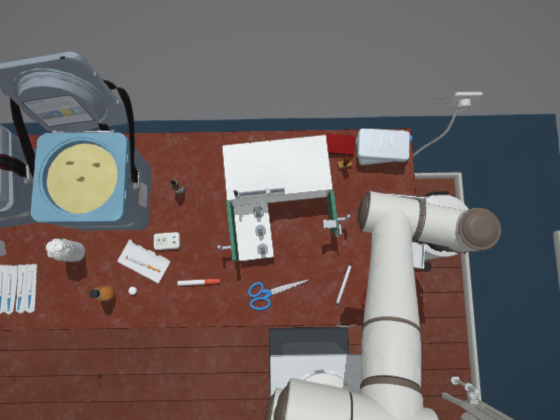

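Run:
```python
from h import *
a=pix('wrist',207,94,22);b=pix('wrist',363,97,22);m=(a+b)/2;print(a,b,m, m+112.5*np.array([.996,-.092,0]))
```

```text
[ 410.8 -317.3   22. ] [ 423.8 -188.2   22. ] [ 417.3  -252.75   22.  ] [ 529.35 -263.1    22.  ]
```

Call:
arm_command:
  commands: [0.0016, 0.0005, 0.026, 0, 0.0016, 0.0005, 0.026, 0, 0.0016, 0.0005, 0.026, 0, 0.0016, 0.0005, 0.026, 0, 0.0016, 0.0005, 0.026, 0]

```text
clock: 32.4
position: [488.2, -255.4, 69.6]
ee_rot: [0.034, 0.999, -0.005, 0.031]
contact_force: [0.6, -0.8, -0.6]
gripper_width: 47.3
```

Run:
```python
from h import *
st(); snap('wrist','w20.png');plan([479,-261,15],84.5); print(head()[2][:,2].round(3))
```

```text
t 32.4 p [ 488.2 -255.4   69.6] q [ 0.034  0.999 -0.005  0.031] F [ 0.6 -0.8 -0.6] w 47.32181904312349
j [-0.188  0.409 -0.424  0.    -0.674 -1.452]
dist/row 10.2 from [ 485.1 -254.2   65. ] 86.0
[0.0011, -0.0014, 0.01, 0.3, 0.0011, -0.0014, 0.01, 0.3, 0.0011, -0.0014, 0.01, 0.3, 0.0011, -0.0014, 0.01, 0.3, 0.0011, -0.0015, 0.01, 0.3]
[ 0.054 -0.009 -0.999]
```

View pics/w20.png

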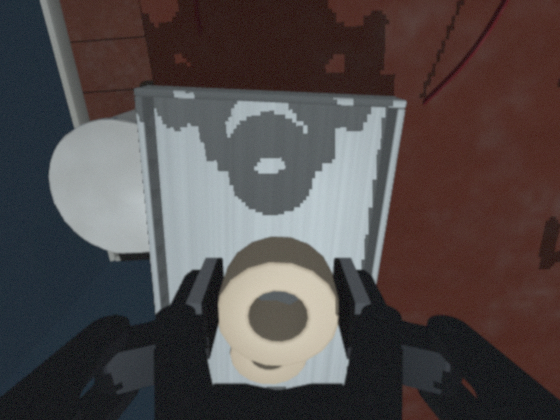

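Call:
arm_command:
  commands: [0.002, -0.0014, 0.01, 0.3, 0.002, -0.0014, 0.01, 0.3, 0.002, -0.0014, 0.01, 0.3, 0.002, -0.0014, 0.01, 0.3, 0.002, -0.0014, 0.008, 0.3]

```text
clock: 32.95
position: [480.5, -259.3, 16.6]
ee_rot: [0.045, 0.999, -0.004, 0.03]
contact_force: [0.2, -0.1, -0.9]
gripper_width: 47.2
```

Run:
```python
from h import *
st()
```

```text
t 32.95 p [ 480.5 -259.3   16.6] q [ 0.045  0.999 -0.004  0.03 ] F [ 0.2 -0.1 -0.9] w 47.20874410357744
j [-0.198  0.486 -0.477 -0.002 -0.547 -1.461]
```

Call:
arm_command:
  commands: [0, 0, 0.002, 0, 0, 0, 0.002, 0, 0, 0, 0.001, 0, 0, 0, 0, 0, 0, 0, 0, 0]

```text
clock: 33.45
position: [480.8, -260.1, 11.0]
ee_rot: [0.046, 0.998, -0.004, 0.03]
contact_force: [0.2, -0.3, -0.2]
gripper_width: 47.2
```

Call:
arm_command:
  commands: [0, 0, 0, 0, 0, 0, 0, 0, 0, 0, 0, 0, 0, 0, 0, 0, 0, 0, 0, 0]
  jaw: 0.78

```text
clock: 33.95
position: [481.7, -260.3, 12.2]
ee_rot: [0.046, 0.998, -0.004, 0.031]
contact_force: [-0.3, -0.1, -0.4]
gripper_width: 66.8
```

Call:
arm_command:
  commands: [0, 0, -0.015, 0, 0, 0, -0.03, 0, 0, 0, -0.035, 0, 0, 0, -0.045, 0, 0, 0, -0.045, 0]

```text
clock: 34.45
position: [466.6, -257.0, 179.7]
ee_rot: [0.046, 0.999, -0.002, 0.022]
contact_force: [1.6, 0.3, 0.1]
gripper_width: 66.5
```

Run:
```python
from h import *
st(); snap('wrist','w21.png'); T=np.array(arm.camera_info('wrist')['world_from_camera']); print(place('wrist','roll_1_centre',T),place('wrist','tray_floor',T))
```

```text
t 34.45 p [ 466.6 -257.   179.7] q [ 0.046  0.999 -0.002  0.022] F [1.6 0.3 0.1] w 66.51163629973219
j [-0.2    0.254 -0.323 -0.003 -0.95  -1.462]
[(0.82, array([ 493. , -263.6,   25.5])), (0.64, array([571.2, -86.8, 101.8]))] [(0.71, array([ 532.4, -268.9,   14.7]))]
```

View pics/w21.png

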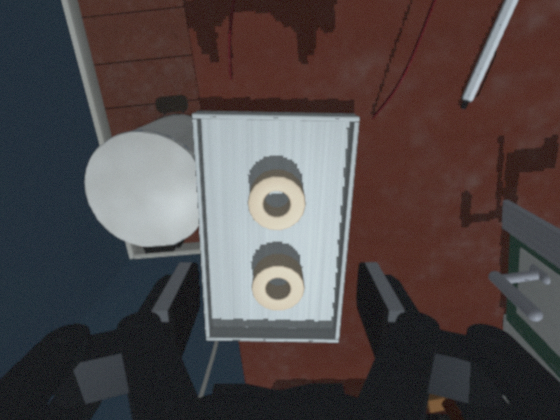

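Both rolls lie flat and apart in the tray, at (277,203) and (278,288). Now to the left handle, which I released at (477,299), to shut the left leaf.

Run:
```python
from h import *
plan([476,298,180],186.5,calls=3)
```

```text
dist/row 37.0 from [ 469.1 -257.7  182.1] 84.7
[0.003, 0.0369, 0.0001, -6.8, -0.0014, 0.037, 0.0001, -6.8, -0.0058, 0.0366, 0.0001, -6.8, -0.0101, 0.0357, 0.0001, -6.8, -0.0142, 0.0342, 0.0001, -6.8]
[-0.0181, 0.0323, 0.0001, -6.8, -0.0218, 0.0299, 0.0001, -6.8, -0.0252, 0.0271, 0.0001, -6.8, -0.0283, 0.024, 0.0001, -6.8, -0.0309, 0.0205, 0.0001, -6.8]
[-0.0331, 0.0167, 0.0001, -6.8, -0.0348, 0.0126, 0.0001, -6.8, -0.0361, 0.0084, 0.0001, -6.8, -0.0368, 0.0041, 0.0001, -6.8, -0.037, -0.0003, 0.0001, -6.8]
```

Call:
arm_command:
  commands: [0.003, 0.037, -0.002, -6.8, -0.0015, 0.037, -0.002, -6.8, -0.006, 0.0365, -0.002, -6.8, -0.01, 0.0355, -0.002, -6.8, -0.014, 0.034, 0, -6.8]
  jaw: 0.6

```text
clock: 35.1
position: [466.8, -70.4, 183.1]
ee_rot: [-0.254, 0.967, -0.01, 0.02]
contact_force: [0.4, -0.4, -0.1]
gripper_width: 51.3
```

Call:
arm_command:
  commands: [-0.018, 0.0325, 0, -6.8, -0.022, 0.03, 0, -6.8, -0.025, 0.027, 0, -6.8, -0.0285, 0.024, 0, -6.8, -0.031, 0.0205, 0, -6.8]

```text
clock: 35.6
position: [459.3, 121.5, 174.7]
ee_rot: [-0.536, 0.844, -0.014, 0.011]
contact_force: [1.1, 0.3, 0.1]
gripper_width: 51.2
```

Call:
arm_command:
  commands: [-0.033, 0.0165, 0, -6.8, -0.035, 0.0125, 0, -6.8, -0.036, 0.0085, 0, -6.8, -0.037, 0.004, 0, -6.8, -0.03, 0, 0, -6.8]

```text
clock: 36.1
position: [447.7, 305.4, 164.3]
ee_rot: [0.768, -0.641, 0.015, 0.001]
contact_force: [-0.1, 0.4, -0.6]
gripper_width: 51.1
```

Run:
```python
from h import *
st(); snap('wrist','w22.png'); T=np.array(arm.camera_info('wrist')['world_from_camera']); print(place('wrist','left_handle',T))
plan([477,299,115],186); print(head()[2][:,2].round(3))
```

```text
t 36.1 p [447.7 305.4 164.3] q [ 0.768 -0.641  0.015  0.001] F [-0.1  0.4 -0.6] w 51.1207859174646
j [ 0.915  0.301 -0.313  0.037 -0.96  -0.756]
[]
dist/row 11.5 from [448.  306.8 163.9] -169.7
[0.0026, -0.0054, 0.0098, 0.9, 0.0025, -0.0055, 0.0098, 0.9, 0.0024, -0.0055, 0.0098, 0.9, 0.0023, -0.0055, 0.0098, 0.9, 0.0022, -0.0056, 0.0098, 0.9]
[ 0.023 -0.02  -1.   ]
```

View pics/w22.png

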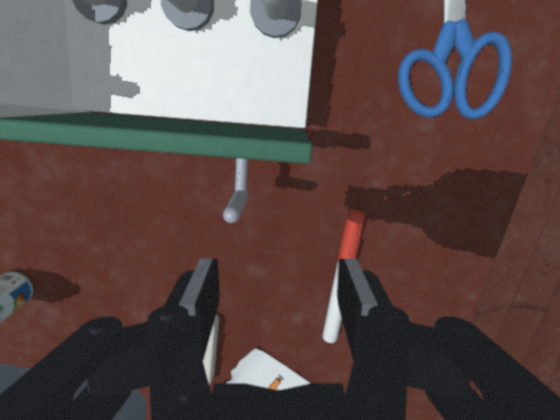

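Run:
```python
from h import *
print(pix('wrist',232,214,107))
plan([478,300,130],187)
```

```text
[476.  302.7 107. ]
dist/row 9.2 from [448.  306.8 163.9] -169.7
[0.0024, -0.0057, 0.0068, 0.7, 0.0023, -0.0057, 0.0068, 0.7, 0.0023, -0.0057, 0.0068, 0.7, 0.0022, -0.0057, 0.0068, 0.7, 0.0021, -0.0058, 0.0068, 0.7]
```

Call:
arm_command:
  commands: [0.0023, -0.0057, 0.007, 0.7, 0.0023, -0.0057, 0.007, 0.7, 0.0023, -0.0057, 0.007, 0.7, 0.002, -0.0057, 0.007, 0.7, 0.002, -0.0057, 0.007, 0.7]

```text
clock: 36.7
position: [479.4, 295.1, 124.2]
ee_rot: [0.744, -0.668, 0.015, 0.003]
contact_force: [0.6, -0.3, -0.6]
gripper_width: 51.2
```

Run:
```python
from h import *
st(); snap('wrist','w23.png'); plan([477,300,66],187);print(head()[2][:,2].round(3))
```

```text
t 36.7 p [479.4 295.1 124.2] q [ 0.744 -0.668  0.015  0.003] F [ 0.6 -0.3 -0.6] w 51.173782476850974
j [ 0.856  0.38  -0.309  0.038 -0.889 -0.772]
dist/row 11.4 from [479.5 294.5 122.8] -173.8
[-0.0011, 0.0004, 0.0114, -0.2, -0.0011, 0.0004, 0.0114, -0.2, -0.0011, 0.0004, 0.0114, -0.2, -0.0011, 0.0004, 0.0114, -0.2, -0.0011, 0.0004, 0.0114, -0.2]
[ 0.016 -0.026 -1.   ]
```

View pics/w23.png

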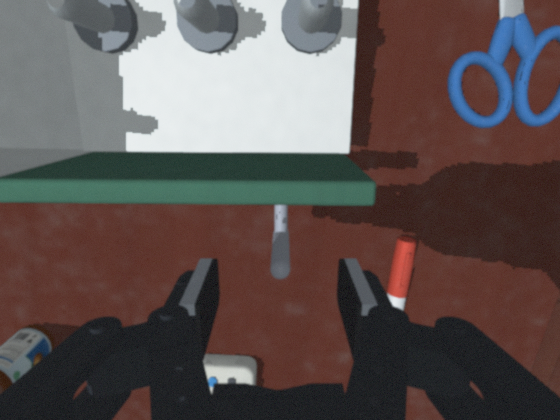

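Call:
arm_command:
  commands: [-0.0014, 0.0006, 0.0114, 0, -0.0014, 0.0006, 0.0114, 0, -0.0014, 0.0006, 0.0114, 0, -0.0014, 0.0006, 0.0114, 0, -0.0014, 0.0006, 0.0114, 0]

```text
clock: 37.25
position: [477.3, 299.7, 61.8]
ee_rot: [0.743, -0.669, 0.015, 0.003]
contact_force: [0.1, -0.3, -0.5]
gripper_width: 51.4
```

Call:
arm_command:
  commands: [0, 0, 0, 0, 0, 0, 0, 0, 0, 0, 0, 0, 0, 0, 0, 0, 0, 0, 0, 0]
  jaw: 0

```text
clock: 37.75
position: [478.6, 299.3, 59.7]
ee_rot: [0.744, -0.668, 0.016, 0.004]
contact_force: [1.2, 0.2, -1.7]
gripper_width: 8.3
```

Run:
```python
from h import *
st(); arc(np.array([618,268.5]),6,5,1)
```

```text
t 37.75 p [478.6 299.3  59.7] q [ 0.744 -0.668  0.016  0.004] F [ 1.2  0.2 -1.7] w 8.305571214617554
j [ 0.863  0.465 -0.373  0.047 -0.742 -0.791]
r 142.81237030664442 end [481.8 225.5  59.7] -143.88860731884705
[0.0144, 0.004, 0.0, -6, 0.0144, 0.004, 0.0, -6, 0.0144, 0.004, 0.0, -6, 0.0144, 0.004, 0.0, -6, 0.0144, 0.004, 0.0, -6]
```

Call:
arm_command:
  commands: [0.0144, 0.004, -0.001, -6, 0.0144, 0.004, -0.001, -6, 0.0144, 0.004, -0.001, -6, 0.0144, 0.004, 0, -6, 0.0144, 0.004, 0, -6]

```text
clock: 38.25
position: [483.2, 224.8, 59.8]
ee_rot: [0.896, -0.445, 0.014, 0.006]
contact_force: [3.2, 0.6, -8.9]
gripper_width: 8.4
```

Run:
```python
from h import *
st(); arc(np.array([618,268.5]),6,5,1)
```

```text
t 38.25 p [483.2 224.8  59.8] q [ 0.896 -0.445  0.014  0.006] F [ 3.2  0.6 -8.9] w 8.35803985801944
j [ 0.758  0.42  -0.457  0.048 -0.697 -0.146]
r 141.70730094162593 end [523.1 163.2  59.8] -112.81818369876808
[0.0142, 0.0041, 0.0, -6, 0.0142, 0.0041, 0.0, -6, 0.0142, 0.0041, 0.0, -6, 0.0142, 0.0041, 0.0, -6, 0.0142, 0.0041, 0.0, -6]
```

Call:
arm_command:
  commands: [0.0142, 0.004, 0, -6, 0.0142, 0.004, 0, -6, 0.0142, 0.004, 0, -6, 0.0142, 0.004, 0, -6, 0.0142, 0.004, 0, -6]

```text
clock: 38.75
position: [524.9, 163.3, 59.8]
ee_rot: [0.982, -0.189, 0.013, 0.006]
contact_force: [1.7, 1.7, -7.5]
gripper_width: 7.7
```

Run:
```python
from h import *
s=st(); v0=np.array([581,132.2])-[618,268.5]; v=np.array(s['position'][:2])-[618,268.5]
print(np.degrees(np.arctan2(v0[1],v0[0])-np.arctan2(v[1],v[0]))%360); arc(np.array([618,268.5]),5,5,1)
```

```text
t 38.75 p [524.9 163.3  59.8] q [ 0.982 -0.189  0.013  0.006] F [ 1.7  1.7 -7.5] w 7.739561603063866
j [ 0.612  0.438 -0.42   0.041 -0.703  0.547]
26.330786737592202
r 140.47084142941168 end [578.1 133.8  59.8] -86.8221533430271
[0.0117, 0.0036, 0.0, -5, 0.0117, 0.0036, 0.0, -5, 0.0117, 0.0036, 0.0, -5, 0.0117, 0.0036, 0.0, -5, 0.0117, 0.0036, 0.0, -5]
```

Call:
arm_command:
  commands: [0.0119, 0.0036, 0, -5, 0.0119, 0.0036, 0, -5, 0.0119, 0.0036, 0, -5, 0.0119, 0.0036, 0, -5, 0.0119, 0.003, 0, -5]

```text
clock: 39.25
position: [580.3, 134.0, 59.8]
ee_rot: [0.999, 0.034, 0.012, 0.005]
contact_force: [-0.5, -1.3, -3.6]
gripper_width: 8.6
```

Call:
arm_command:
  commands: [0.003, 0, 0, 0, 0.002, 0, 0, 0, 0.002, 0, 0, 0, 0, 0, 0, 0, 0, 0, 0, 0]

```text
clock: 39.75
position: [585.3, 132.6, 59.7]
ee_rot: [0.999, 0.031, 0.01, 0.006]
contact_force: [-1.5, -1.5, -2.0]
gripper_width: 8.4
```

Run:
```python
from h import *
s=st(); v0=np.array([581,132.2])-[618,268.5]; v=np.array(s['position'][:2])-[618,268.5]
print(np.degrees(np.arctan2(v0[1],v0[0])-np.arctan2(v[1],v[0])))
```

```text
t 39.75 p [585.3 132.6  59.7] q [0.999 0.031 0.01  0.006] F [-1.5 -1.5 -2. ] w 8.422357802362965
j [ 0.502  0.506 -0.288  0.028 -0.764  1.11 ]
-1.64257189432722
```

Call:
arm_command:
  commands: [0.002, 0, 0, 0, 0.002, 0, 0, 0, 0.002, 0, 0, 0, 0.002, 0, 0, 0, 0, 0, 0, 0]

```text
clock: 40.25
position: [585.5, 132.3, 59.8]
ee_rot: [1.0, 0.03, 0.003, 0.007]
contact_force: [-0.2, -3.6, -3.3]
gripper_width: 8.2
```

Run:
```python
from h import *
s=st(); snap('wrist','w24.png')
```

```text
t 40.25 p [585.5 132.3  59.8] q [1.    0.03  0.003 0.007] F [-0.2 -3.6 -3.3] w 8.210499828608166
j [ 0.5    0.512 -0.273  0.022 -0.787  1.116]
```

View pics/w24.png

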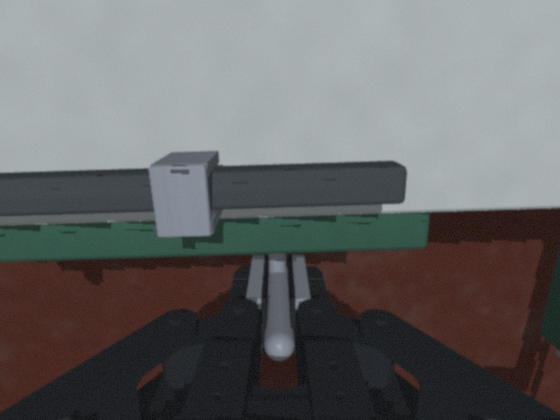

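The leaf has stopped against its seat: the position held at 585.5 under an 8 mm push, and the leaf edge is parallel to the roof. Release, and go to the right handle.

Call:
arm_command:
  commands: [0, 0, 0, 0, 0, 0, 0, 0, 0, 0, 0, 0, 0, 0, 0, 0, 0, 0, 0, 0]
  jaw: 0.6

```text
clock: 40.8
position: [589.6, 135.5, 62.1]
ee_rot: [0.999, 0.032, 0.008, 0.006]
contact_force: [-0.1, 0.0, 0.3]
gripper_width: 51.5
```

Call:
arm_command:
  commands: [0, 0, -0.02, 0, 0, 0, -0.025, 0, 0, 0, -0.025, 0, 0, 0, -0.025, 0, 0, 0, -0.025, 0]

```text
clock: 41.3
position: [585.8, 136.3, 181.6]
ee_rot: [0.999, 0.032, 0.003, 0.008]
contact_force: [0.1, -0.1, 0.1]
gripper_width: 51.1
```

Run:
```python
from h import *
s=st(); snap('side','s6.png'); print(place('side','left_handle'),place('side','right_handle'));plan([563,-79,185],183,calls=3)
```

```text
t 41.3 p [585.8 136.3 181.6] q [0.999 0.032 0.003 0.008] F [ 0.1 -0.1  0.1] w 51.092312394704216
j [ 0.506  0.382 -0.134  0.019 -1.056  1.119]
[(0.69, array([586.7, 132.3,  86.8]))] []
dist/row 14.5 from [586.9 136.8 182.8] -86.4
[-0.0025, 0.0143, -0.0001, 6.0, -0.001, 0.0144, -0.0001, 6.0, 0.0005, 0.0145, -0.0001, 6.0, 0.0021, 0.0143, -0.0001, 6.0, 0.0036, 0.014, -0.0001, 6.0]
[0.005, 0.0136, -0.0001, 6.0, 0.0064, 0.013, -0.0001, 6.0, 0.0077, 0.0122, -0.0001, 6.0, 0.009, 0.0113, -0.0001, 6.0, 0.0101, 0.0103, -0.0001, 6.0]
[0.0112, 0.0092, -0.0001, 6.0, 0.0121, 0.008, -0.0001, 6.0, 0.0128, 0.0067, -0.0001, 6.0, 0.0135, 0.0053, -0.0001, 6.0, 0.014, 0.0038, -0.0001, 6.0]
```

View pics/s6.png

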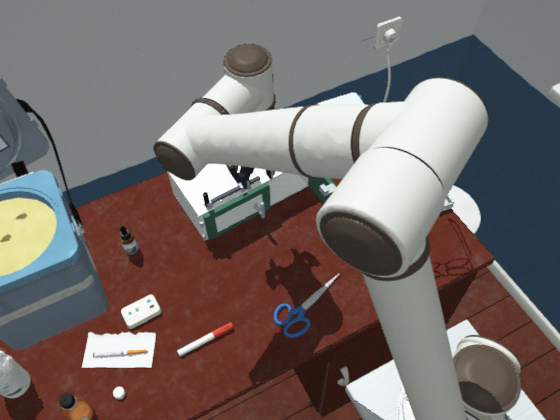

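Call:
arm_command:
  commands: [-0.0025, 0.0145, 0, 6, -0.001, 0.0145, 0, 6, 0.0005, 0.0145, 0, 6, 0.002, 0.0145, 0, 6, 0.0035, 0.014, 0, 6]

```text
clock: 41.95
position: [575.2, 63.4, 177.8]
ee_rot: [0.972, -0.237, 0.003, 0.007]
contact_force: [0.2, -0.8, 0.6]
gripper_width: 51.1
```

Call:
arm_command:
  commands: [0.005, 0.0135, 0, 6, 0.0065, 0.013, 0, 6, 0.0075, 0.012, 0, 6, 0.009, 0.0115, 0, 6, 0.01, 0.0105, 0, 6]

```text
clock: 42.45
position: [561.1, -11.6, 171.7]
ee_rot: [0.871, -0.49, -0.0, 0.01]
contact_force: [0.6, -0.7, 0.9]
gripper_width: 51.1
```

Call:
arm_command:
  commands: [0.011, 0.009, 0, 6, 0.012, 0.008, 0, 6, 0.013, 0.0065, 0, 6, 0.0135, 0.0055, 0, 6, 0.014, 0.004, 0, 6]

```text
clock: 42.95
position: [545.5, -86.2, 166.2]
ee_rot: [-0.707, 0.708, 0.002, -0.014]
contact_force: [-0.8, -0.1, -0.2]
gripper_width: 51.5
```

Run:
```python
from h import *
st(); snap('wrist','w25.png'); T=np.array(arm.camera_info('wrist')['world_from_camera']); print(place('wrist','right_handle',T))
plan([563,-80,120],183); print(head()[2][:,2].round(3))
```

```text
t 42.95 p [545.5 -86.2 166.2] q [-0.707  0.708  0.002 -0.014] F [-0.8 -0.1 -0.2] w 51.45603179893445
j [ 0.145  0.329 -0.259  0.016 -1.009 -0.155]
[(0.63, array([562.8, -87.5,  88.6]))]
dist/row 10.0 from [545.1 -86.9 166.1] -180.0
[-0.0014, -0.0036, 0.0092, -0.6, -0.0013, -0.0036, 0.0092, -0.6, -0.0013, -0.0036, 0.0092, -0.6, -0.0013, -0.0036, 0.0092, -0.6, -0.0012, -0.0036, 0.0092, -0.6]
[-0.024 -0.017 -1.   ]
```

View pics/w25.png

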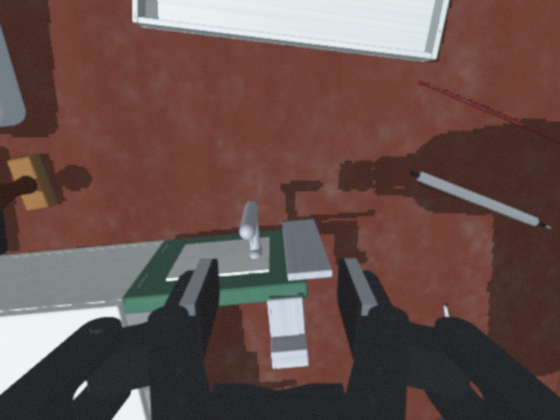

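Run:
```python
from h import *
print(pix('wrist',246,233,107),pix('wrist',252,206,47))
plan([563,-81,125],183,frm=[545.3,-86.5,166,180])
```

```text
[561.7 -83.4 107. ] [560.8 -82.   47. ]
dist/row 9.0 from [545.3 -86.5 166. ] 180
[-0.0011, -0.0035, 0.0082, -0.6, -0.0011, -0.0036, 0.0082, -0.6, -0.001, -0.0036, 0.0082, -0.6, -0.001, -0.0036, 0.0082, -0.6, -0.001, -0.0036, 0.0082, -0.6]
```

Call:
arm_command:
  commands: [-0.0012, -0.0037, 0.0082, -0.6, -0.0012, -0.0037, 0.0082, -0.6, -0.0012, -0.0037, 0.0082, -0.6, -0.0012, -0.0037, 0.0082, -0.6, -0.0012, -0.0037, 0.0082, -0.6]

```text
clock: 43.55
position: [563.5, -79.0, 119.7]
ee_rot: [0.729, -0.684, -0.003, 0.015]
contact_force: [0.3, 0.3, -0.6]
gripper_width: 51.0
```

Run:
```python
from h import *
st(); snap('wrist','w26.png'); plan([562.5,-81.5,68],183); print(head()[2][:,2].round(3))
```

```text
t 43.55 p [563.5 -79.  119.7] q [ 0.729 -0.684 -0.003  0.015] F [ 0.3  0.3 -0.6] w 51.00991514974054
j [ 0.152  0.406 -0.272  0.016 -0.921 -0.099]
dist/row 10.0 from [563.  -78.8 118. ] -176.4
[0.0005, 0.0001, 0.01, 0.1, 0.0005, 0.0001, 0.01, 0.1, 0.0005, 0.0001, 0.01, 0.1, 0.0005, 0.0001, 0.01, 0.1, 0.0005, 0.0001, 0.01, 0.1]
[-0.028 -0.017 -0.999]
```

View pics/w26.png

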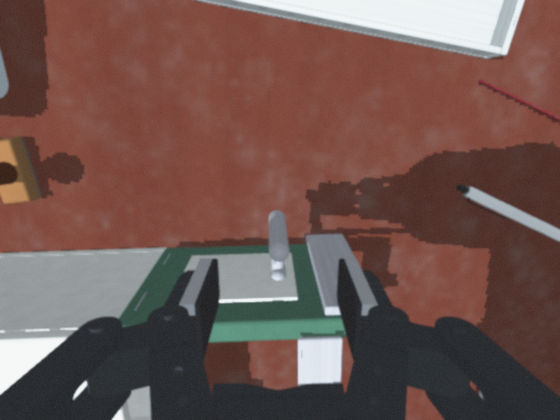

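Call:
arm_command:
  commands: [0.0004, -0.0002, 0.01, 0, 0.0004, -0.0002, 0.01, 0, 0.0004, -0.0002, 0.01, 0, 0.0004, -0.0002, 0.01, 0, 0.0004, -0.0002, 0.0085, 0]

```text
clock: 44.1
position: [563.2, -81.4, 65.7]
ee_rot: [0.729, -0.684, -0.004, 0.016]
contact_force: [-0.4, -0.9, -0.4]
gripper_width: 51.3
```

Call:
arm_command:
  commands: [0, 0, 0, 0, 0, 0, 0, 0, 0, 0, 0, 0, 0, 0, 0, 0, 0, 0, 0, 0]
  jaw: 0

```text
clock: 44.6
position: [562.3, -81.9, 64.3]
ee_rot: [0.729, -0.685, -0.005, 0.016]
contact_force: [-1.1, -0.9, -2.7]
gripper_width: 8.7
```

Run:
```python
from h import *
st(); arc(np.array([645,-31]),6,5,-1)
```

```text
t 44.6 p [562.3 -81.9  64.3] q [ 0.729 -0.685 -0.005  0.016] F [-1.1 -0.9 -2.7] w 8.739762361893176
j [ 0.147  0.474 -0.328  0.017 -0.799 -0.096]
r 97.05519311278242 end [548.  -33.7  64.3] -206.42238921906028
[-0.0092, 0.0043, 0.0, 6, -0.0092, 0.0043, 0.0, 6, -0.0092, 0.0043, 0.0, 6, -0.0092, 0.0043, 0.0, 6, -0.0092, 0.0043, 0.0, 6]
```

Call:
arm_command:
  commands: [-0.0092, 0.0043, 0, 6, -0.0092, 0.0043, 0, 6, -0.0092, 0.0043, 0, 6, -0.0092, 0.0043, 0, 6, -0.0092, 0.0043, 0, 6]

```text
clock: 45.1
position: [546.3, -33.2, 64.3]
ee_rot: [-0.517, 0.856, 0.001, -0.016]
contact_force: [-1.3, 0.8, -2.2]
gripper_width: 8.7
```

Run:
```python
from h import *
st(); arc(np.array([645,-31]),6,5,-1)
```

```text
t 45.1 p [546.3 -33.2  64.3] q [-0.517  0.856  0.001 -0.016] F [-1.3  0.8 -2.2] w 8.658889641883595
j [ 0.24   0.447 -0.377  0.011 -0.778 -0.731]
r 98.72632985527291 end [558.4  16.5  64.3] 122.32240523991027
[-0.0093, 0.0045, 0.0, 6, -0.0093, 0.0045, 0.0, 6, -0.0093, 0.0045, 0.0, 6, -0.0093, 0.0045, 0.0, 6, -0.0093, 0.0045, 0.0, 6]
```

Call:
arm_command:
  commands: [-0.0092, 0.0045, 0, 6, -0.0092, 0.0045, 0, 6, -0.0092, 0.0045, 0, 6, -0.0092, 0.0045, 0, 6, -0.0092, 0.0045, 0, 6]

```text
clock: 45.6
position: [559.1, 20.2, 64.2]
ee_rot: [-0.269, 0.963, -0.002, -0.013]
contact_force: [1.6, -1.8, -4.0]
gripper_width: 8.2
```

Run:
```python
from h import *
s=st(); H=np.array([645,-31]); v0=np.array([588.8,52.1])-H; v=np.array(s['position'][:2])-H
print(np.degrees(np.arctan2(v0[1],v0[0])-np.arctan2(v[1],v[0]))); arc(H,4.5,5,-1)
```

```text
t 45.6 p [559.1  20.2  64.2] q [-0.269  0.963 -0.002 -0.013] F [ 1.6 -1.8 -4. ] w 8.20370907875953
j [ 0.328  0.462 -0.346  0.005 -0.789 -1.357]
-25.117996519338377
r 100.04059216535578 end [585.2  49.2  64.2] 98.74996052363134
[-0.0071, 0.0034, 0.0, 4.5, -0.0071, 0.0034, 0.0, 4.5, -0.0071, 0.0034, 0.0, 4.5, -0.0071, 0.0034, 0.0, 4.5, -0.0071, 0.0034, 0.0, 4.5]
```

Call:
arm_command:
  commands: [-0.0071, 0.0034, 0, 4.5, -0.0071, 0.0034, 0, 4.5, -0.0071, 0.0034, 0, 4.5, -0.0071, 0.0034, 0, 4.5, -0.0071, 0.003, 0, 4.5]

```text
clock: 46.1
position: [586.8, 50.8, 64.2]
ee_rot: [-0.067, 0.998, -0.004, -0.012]
contact_force: [-0.6, 0.3, -0.0]
gripper_width: 8.4
```

Call:
arm_command:
  commands: [-0.003, 0.001, 0, 0, -0.002, 0, 0, 0, -0.002, 0, 0, 0, -0.002, 0, 0, 0, 0, 0, 0, 0]

```text
clock: 46.6
position: [589.0, 52.6, 64.2]
ee_rot: [-0.069, 0.997, -0.004, -0.018]
contact_force: [1.0, -1.1, -4.2]
gripper_width: 8.5
```

Call:
arm_command:
  commands: [-0.002, 0, 0, 0, -0.002, 0, 0, 0, -0.002, 0, 0, 0, -0.002, 0, 0, 0, -0.003, 0, 0, 0]

```text
clock: 47.1
position: [588.7, 52.4, 64.3]
ee_rot: [-0.071, 0.997, -0.005, -0.031]
contact_force: [-10.8, 1.4, 7.3]
gripper_width: 8.4
```

Run:
```python
from h import *
st(); snap('wrist','w27.png')
```

```text
t 47.1 p [588.7  52.4  64.3] q [-0.071  0.997 -0.005 -0.031] F [-10.8   1.4   7.3] w 8.436424865360568
j [ 0.358  0.521 -0.231 -0.01  -0.881 -1.781]
```

View pics/w27.png

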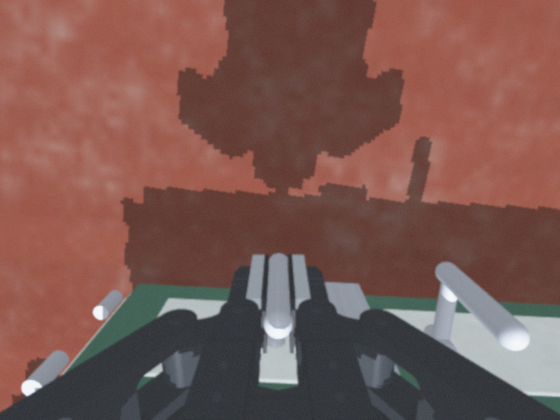

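The right leaf is seated: the tool is back at the starting handle position (588.7, 52.4), with an 11 N reaction. Next I release, then push the bolt home.

Call:
arm_command:
  commands: [0.001, 0, 0, 0, 0, 0, 0, 0, 0, 0, 0, 0, 0, 0, 0, 0, 0, 0, 0, 0]
  jaw: 0.6

```text
clock: 47.65
position: [590.2, 52.3, 65.8]
ee_rot: [-0.073, 0.997, -0.006, -0.029]
contact_force: [0.9, 0.3, -0.8]
gripper_width: 51.2
```

Call:
arm_command:
  commands: [0, 0, -0.02, 0, 0, 0, -0.025, 0, 0, 0, -0.03, 0, 0, 0, -0.03, 0, 0, 0, -0.03, 0]

```text
clock: 48.15
position: [595.6, 53.3, 199.2]
ee_rot: [-0.073, 0.997, -0.007, -0.035]
contact_force: [0.7, 0.3, -0.2]
gripper_width: 51.3
```

Run:
```python
from h import *
s=st(); snap('wrist','w28.png'); T=np.array(arm.camera_info('wrist')['world_from_camera']); print(place('wrist','bolt_knob',T),place('wrist','right_handle',T),place('wrist','left_handle',T))
plan([629.5,252,195],95)
```

```text
t 48.15 p [595.6  53.3 199.2] q [-0.073  0.997 -0.007 -0.035] F [ 0.7  0.3 -0.2] w 51.25002297812337
j [ 0.357  0.398 -0.055 -0.006 -1.189 -1.779]
[] [(0.83, array([599.6,  50.8,  97.3]))] [(0.71, array([588. , 132.5,  98. ]))]
dist/row 40.3 from [595.8  53.6 198.7] 98.4
[-0.0124, 0.0383, 0.0007, 0.7, -0.012, 0.0384, 0.0007, 0.7, -0.0115, 0.0386, 0.0007, 0.7, -0.0111, 0.0387, 0.0007, 0.7, -0.0106, 0.0388, 0.0007, 0.7]
```

View pics/w28.png

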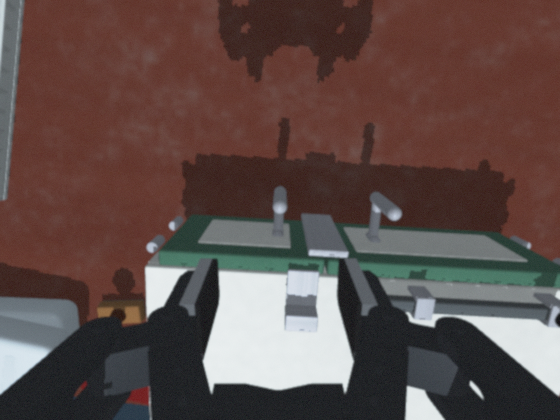

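Call:
arm_command:
  commands: [-0.0124, 0.0383, 0, 0.7, -0.012, 0.0383, 0, 0.7, -0.0115, 0.0385, 0, 0.7, -0.011, 0.0385, 0, 0.7, -0.0106, 0.0375, 0, 0.7]

```text
clock: 48.85
position: [627.1, 249.6, 184.6]
ee_rot: [-0.036, 0.998, -0.01, -0.041]
contact_force: [1.4, -0.3, -0.1]
gripper_width: 51.2
```

Run:
```python
from h import *
s=st(); snap('wrist','w29.png'); T=np.array(arm.camera_info('wrist')['world_from_camera']); print(place('wrist','bolt_knob',T))
plan([629.5,252,135],95); print(head()[2][:,2])
```

```text
t 48.85 p [627.1 249.6 184.6] q [-0.036  0.998 -0.01  -0.041] F [ 1.4 -0.3 -0.1] w 51.23942712595224
j [ 0.606  0.543  0.158 -0.028 -1.265 -2.094]
[(0.56, array([628.2, 258.1, 142.1]))]
dist/row 9.6 from [627.1 252.5 183. ] 94.5
[-0.0005, -0.0001, 0.0096, -0.1, -0.0005, -0.0001, 0.0096, -0.1, -0.0005, -0.0001, 0.0096, -0.1, -0.0005, -0.0001, 0.0096, -0.1, -0.0005, -0.0001, 0.0096, -0.1]
[-0.08087185 -0.02338062 -0.99645024]
```

View pics/w29.png

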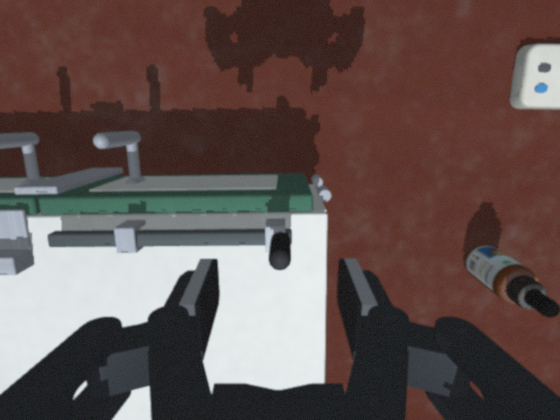

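Call:
arm_command:
  commands: [-0.0014, 0.0004, 0.0098, 0, -0.0014, 0.0004, 0.0098, 0, -0.0014, 0.0004, 0.0098, 0, -0.0014, 0.0004, 0.0098, 0, -0.0014, 0.0004, 0.008, 0]

```text
clock: 49.45
position: [628.0, 250.3, 127.7]
ee_rot: [-0.038, 0.998, -0.012, -0.044]
contact_force: [0.2, -0.4, 0.5]
gripper_width: 51.4
```

Run:
```python
from h import *
s=st(); snap('wrist','w30.png')
```

```text
t 49.45 p [628.  250.3 127.7] q [-0.038  0.998 -0.012 -0.044] F [ 0.2 -0.4  0.5] w 51.38919517954815
j [ 0.605  0.594  0.099 -0.03  -1.164 -2.088]
```

View pics/w30.png

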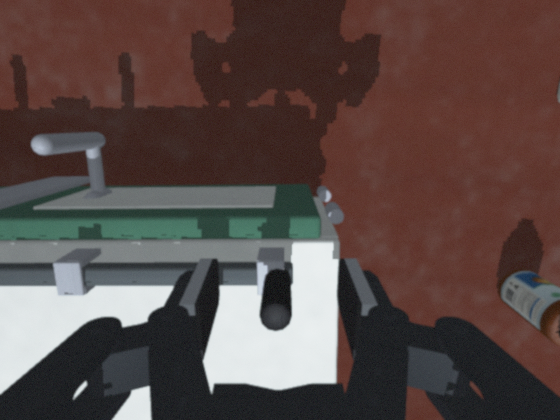

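Slightly low, so I raise 8 mm before closing on the knob at (277,300).

Call:
arm_command:
  commands: [0, 0, -0.004, 0, 0, 0, -0.004, 0, 0, 0, -0.001, 0, 0, 0, 0, 0, 0, 0, 0, 0]

```text
clock: 50.0
position: [629.3, 249.7, 137.5]
ee_rot: [-0.037, 0.998, -0.012, -0.044]
contact_force: [0.4, -0.1, 0.9]
gripper_width: 51.3
```

Call:
arm_command:
  commands: [0, 0, 0, 0, 0, 0, 0, 0, 0, 0, 0, 0, 0, 0, 0, 0, 0, 0, 0, 0]
  jaw: 0

```text
clock: 50.5
position: [629.4, 249.8, 138.2]
ee_rot: [-0.037, 0.998, -0.011, -0.044]
contact_force: [0.2, -0.9, 0.6]
gripper_width: 9.6
```

Call:
arm_command:
  commands: [0, -0.006, 0, 0, 0, -0.011, 0, 0, 0, -0.011, 0, 0, 0, -0.01, 0, 0, 0, -0.008, 0, 0]

```text
clock: 51.0
position: [633.7, 204.4, 138.5]
ee_rot: [-0.038, 0.998, -0.008, -0.042]
contact_force: [-6.5, 25.5, 5.0]
gripper_width: 10.4
```

Run:
```python
from h import *
s=st()
```

```text
t 51.0 p [633.7 204.4 138.5] q [-0.038  0.998 -0.008 -0.042] F [-6.5 25.5  5. ] w 10.403046701487957
j [ 0.542  0.565  0.075 -0.029 -1.162 -2.025]
```

Travelled 45 mm and met the end stop (25 N). Release and withdraw.

Call:
arm_command:
  commands: [0, 0, 0, 0, 0, 0, 0, 0, 0, 0, 0, 0, 0, 0, 0, 0, 0, 0, 0, 0]
  jaw: 0.5

```text
clock: 51.5
position: [633.3, 200.1, 139.0]
ee_rot: [-0.036, 0.998, -0.01, -0.043]
contact_force: [-0.4, -0.2, -0.0]
gripper_width: 42.8
```

Call:
arm_command:
  commands: [0, 0, -0.015, 0, 0, 0, -0.02, 0, 0, 0, -0.025, 0, 0, 0, -0.025, 0, 0, 0, -0.025, 0]

```text
clock: 52.0
position: [640.3, 200.9, 246.2]
ee_rot: [-0.036, 0.998, -0.013, -0.05]
contact_force: [0.0, 0.7, -0.1]
gripper_width: 42.8
```

Call:
arm_command:
  commands: [0.04, 0, -0.005, 0, 0.04, 0, -0.005, 0, 0.04, 0, -0.005, 0, 0.04, 0, -0.005, 0, 0.03, 0, 0, 0]

```text
clock: 52.5
position: [452.5, 187.6, 286.5]
ee_rot: [-0.035, 0.998, -0.013, -0.047]
contact_force: [-0.0, 1.7, 0.2]
gripper_width: 42.5
```

Run:
```python
from h import *
s=st()
for c in ['top','side','wrist']:
    snap(c,c+'9.png'); T=np.array(arm.camera_info(c)['world_from_camera'])
    for t in ['bolt_knob','left_handle','right_handle','tray_floor','roll_1_centre']: print(c,t,place(c,t,T)[:3])
im=cv2.imread('pics/top9.png'); cv2.imwrite('pics/top9c.png',cv2.resize(im[130:300,210:450],None,fx=3.3,fy=3.3,interpolation=cv2.INTER_CUBIC))
```

```text
t 52.5 p [452.5 187.6 286.5] q [-0.035  0.998 -0.013 -0.047] F [-0.   1.7  0.2] w 42.53344444908138
j [ 0.701  0.167 -0.144 -0.039 -1.35  -2.192]
top bolt_knob [(0.62, array([633.5, 206.3, 147.2])), (0.42, array([684.9, 449.9,   2.1]))]
top left_handle [(0.66, array([580.8, 136.5,  88.4]))]
top right_handle [(0.6, array([589.3,  55.7,  93. ]))]
top tray_floor [(0.81, array([ 527.7, -265. ,    7.8]))]
top roll_1_centre [(0.6, array([ 485. , -259.9,   15.9]))]
side bolt_knob [(0.68, array([630.5, 124.8,   4.1])), (0.41, array([635.7, 207.7, 150.1])), (0.21, array([380.7, 376.5,  -3.9]))]
side left_handle [(0.91, array([581.3, 132.4,  89.6]))]
side right_handle [(0.61, array([587. ,  54.8,  88.8])), (0.18, array([581. , 132.8,  87.8]))]
side tray_floor []
side roll_1_centre [(0.3, array([380.5, 379.3,   1.3]))]
wrist bolt_knob [(0.67, array([631. , 206.3, 144.1]))]
wrist left_handle [(0.78, array([581.1, 132.9,  93.6]))]
wrist right_handle []
wrist tray_floor []
wrist roll_1_centre [(0.59, array([506.7, 484.9,  -3.1]))]
```

View pics/top9c.png

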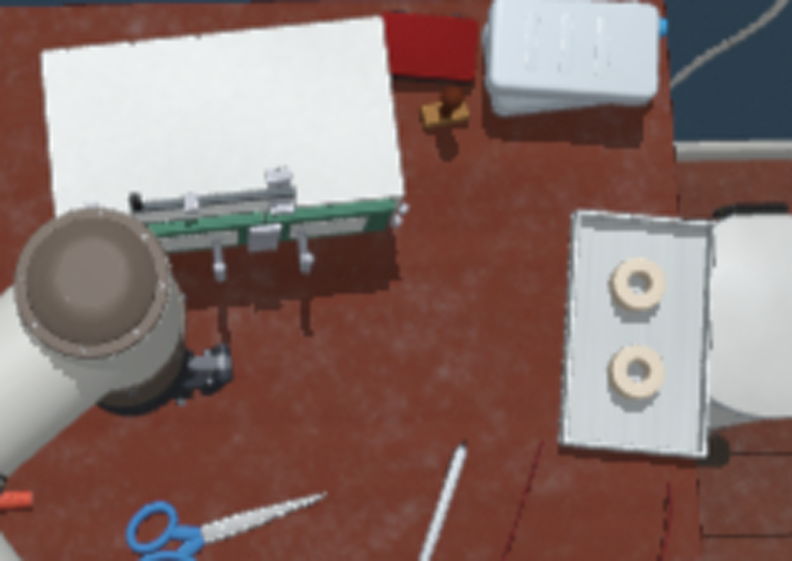

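View pics/wrist9.png

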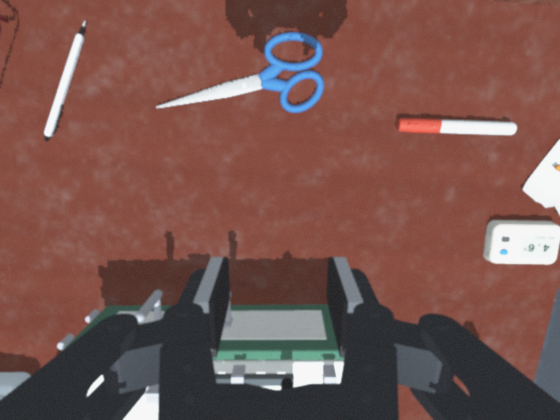

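View pics/side9.png

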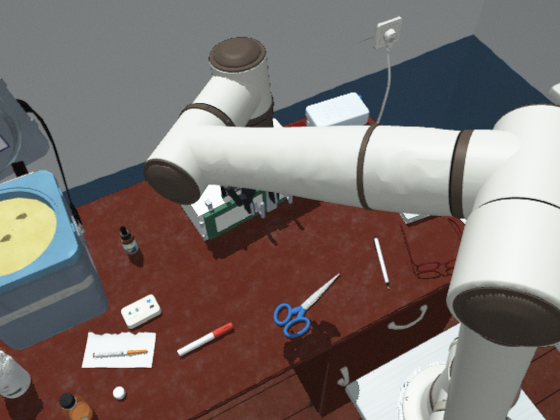

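The knob and both handles are back at their starting positions. Both rolls lie flat and apart in the tray, and the bystanders have not moved. I'm handing the job in.

Run:
```python
from bench import arm
print(arm.job_done())
```

```text
the job is handed in; nothing more can be done
None
```

The job is done and handed in at about 53 s of robot time, with no verdict reported. I drew the bolt, opened the right leaf and then the left to about 1.5 rad each, and laid the tape rolls flat in the tray. Then I shut the left leaf, shut the right leaf over it, and pushed the bolt home. There were two rolls; the outer spindle was empty.

**Tray:** it was knocked about 45 mm while I carried the first roll. I saw this before setting the roll down, measured the tray again and placed both rolls in its new position.

**Last checks:**
- **Rolls:** both lie flat and about 95 mm apart, each roughly 45–50 mm either side of the tray's middle along its long side.
- **Leaves:** both handles read at their starting positions to within about 1 mm.
- **Bolt:** it travelled about 45 mm back to its end stop, and the knob reads at its starting position.
- **Arm and bystanders:** the arm was clear of everything, and in the pictures the bystanders showed no movement.

**Checks that disagreed:**
- Straight after shutting the left leaf, its handle read about 5 mm further in than at the start. The final readings agreed with the start again.
- In the last pictures the networks misfired a few times: the side camera's best match for the bolt knob was really the cupboard, its only roll match was the marker, and the wrist's was the logger. I judged those from the other cameras and the pictures themselves.

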